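Change the specimen carrier under the inspection microscope

ROBOT

A 6-joint arm with a two-finger parallel gripper is mounted at the origin on the work surface. World frame = base frame: x ahead of the robot, y to its left, z up, the work surface at z = 0. Lengths are in m, angles in rad, forces in N, time in s.
With the tool pointing down it reaches from about 0.375 to 0.9 m from the base axis. Payload 3.1 kg.
Tool frame: the origin (TCP) lies midway between the tips of the shut fingers; the grasp point (between the pads) lies grip_point_offset behind it (grip_point_offset is the distance from the TCP to the grasp point, in m); y points along the fingers, z is the direction in which the jaws open and shut, and the axes are right-handed (so a half turn about y gives the same grasp; the last joint's range is limited). The gripper opens to 87 mm and grips with 3 to 60 N. Pads are 19 mm wide; open, the fingers measure 117 mm over their backs; the gripper's body (75 mm by 190 mm) begins 51 mm behind the grasp point.
Start: joints at [-1.508, 0.527, 1.433, -0, 1.181, -0.178], TCP at [0.15, -0.607, 0.223] pointing down, gripper open.
Joint ranges: [-3.08, 3.08], [-0.75, 2.2], [0.22, 2.44], [-1.43, 4.57], [0, 2.65], [-2.85, 2.85]. Speed limits (rad/s): [2.79, 2.79, 3.14, 3.14, 3.14, 3.14].

INTERFACE

Orientations are given as a unit quaternion [x, y, z, w].
In Python, from rig import * gives the robot as it stands.
- The arm moves only by the tool jog_arm, never from a script. Its argument "increments" is a list that holds one entry, the list of rows, each a list of 7 numbers: the turn, a rotation vector about the world's x, y, z in degrees, then the shift along the world's x, y, z in m, then the closure, from -1 (fully open) to 1 (shut), so that 0 is half open. In form: [[[rx, ry, rz, x, y, z, jaw], ...]]. A call has 1 to 8 rows; each row is the pose to reach, as a shift and turn from the pose measured when the call began; what a row does not reach only later rows make up. A row lasts 1/10 s, in which the tool goes at most 50 mm and 8.59 degrees, less where a joint would pass 70% of its speed; a pose out of reach is approached as far as the arm can. A call with a gripper value outside its range is refused whole. The fingers move at their own pace and stop on an object; "squeeze" is the grip in N (left out, the last holds). Time passes only in rows, so rows that repeat a pose let the fingers close. It gives the time, the measured TCP pose, the force and the opening at its end, in the units of the state.
- get_obs(): the state, without advancing time (a new reading comes with each control period).
- camera(name): name is "side" or "top" or "wrist"; returns the picture (480x640x3 uint8, red, green, blue); there is no depth.
- camera_info(name): a dict with "K" (3x3 intrinsics, pixels), "R" (3x3) and "t" (3): a world point X has camera coordinates R X + t. Camera axes: x right, y down, z forward; pixel columns grow to the right and rows downward; lengths in m; the calibration is good to about 2 mm. A picture is of the moment at which its call begins: read the wrist's pose just before it. camera_info takes no time and is no camera call; for the wrist camera it gives the pose at the moment of the call.
- hand_in(): hands the job in, once; it reports no verdict.
The state is a dict: "time": time; "q": joint angles; "joint_velocities": joint speeds; "joint_torque": joint torques, N m; "position": TCP position; "tool_rot": TCP orientation; "ft_force": force on the tool from outside, world axes, zero at the start; "moment": the same for the moment, N m; "grip_width": finger opening in m.
Only numpy, scipy, OpenCV 4.12 (cv2) and the standard library are available. Lean on these libraries where they do the work, as an engineer would, in place of code of your own. Each camera call takes 0.05 s, during which the arm holds its last target.

TASK

Change the specimen under the inspection microscope: draw the finished carrier straight out of the stage guides by its grip and lay it flat in the empty rest of the rack, between the rest's side walls, front end the same way as its neighbours. Then take the waiting carrier with the square specimen and slide it into the guides, beneath the hold-down lips and the lens, until it is fully home against the end stop, and let go. Do not bump the microscope's lens head, and leave the other waiting carrier and everything else on the bench where they are.

Things in the scene. Friction and masses are not known exactly. Their poses are not given: they have to be found in the camera images.
- done: Finished carrier, at the start in the stage guides, home or up to 6 mm short. Aluminium plate 160 (x) x 40 (y) x 5 mm; near its rear end an upright steel grip block 34 (x) x 14 (y) x 28 high, near its front end a round specimen 26 across, 6 high. 0.13 to 0.27 kg, centre of mass about 30 ahead of the grip centre. Origin: centre of the plate's underside; x points to the front end (goes in first), z up.
- done_grip (a point): Centre of the finished carrier's grip block, half-way up it: 14 mm above the plate's top, 14 mm below the block's top, 19 mm above the plate's underside, 18 mm from the plate's rear end. Axes as done (x to the front end, y across, z up).
- done_specimen (a point): Centre of the top of the finished carrier's round specimen: 11 mm above the plate's underside, 22 mm from the front end, 120 mm ahead (+x) of the grip centre. Axes as done.
- next: The waiting carrier to be put in: same plate and grip as the finished one but with the square specimen (24 x 24 mm, 6 mm high). It lies in a rest of the rack with its grip end towards the robot. Origin and axes as done.
- next_grip (a point): Centre of this carrier's grip block, half-way up (14 mm above the plate's top, 19 mm above the plate's underside). Axes as next.
- next_specimen (a point): Centre of the top of the square specimen, 11 mm above the plate's underside, 120 mm ahead of the grip centre.
- other: Another waiting carrier with a round specimen, lying in another rest of the rack; same sizes. It is to stay where it is.
- rest_free: The rack's empty rest, any of three alike grey cradles 80 mm apart on a 4 mm wooden board. Floor 150 (x) x 64 (y) x 6 mm thick, from 65 mm behind to 85 mm ahead of the origin; two side walls 10 mm high above the floor and 48 mm apart inside (4 mm room each side of a carrier) from 10 to 85 mm ahead of the origin; no end walls. Origin: on its underside; x to the far end (away from the robot).
- rest_free_floor (a point): Point on the floor of the empty rest (6 mm above its underside). A carrier lies right when the centre of its plate is over this point, its front end towards +x: the grip centre is then at x = -62 mm, y = 0, z = +19 mm in this frame. Up to 20 mm fore or aft is all right.
- scope: The microscope, fixed to the bench: light cast foot 265 x 150 x 16 mm, dark stage 180 x 94 mm on it with its floor 40 mm above the bench, pillar at the far end (155 mm ahead of the origin). Origin: on the bench below the mouth of the stage guides; x points the way a carrier goes in (away from the robot), z up.
- stage_mouth (a point): On the stage floor, mid mouth of the guides. Inwards (+x) run side guides 43 mm apart (1.5 mm room each side); flares 62 mm apart lead in from 20 mm before the mouth. From 15 mm inwards, lips 7.5 mm above the floor, 35 mm apart, overhang the plate's edges; the specimen passes between them. End stop 85 mm inwards. Before the mouth the floor runs on 75 mm as a flat ledge. Axes as scope.
- stage_focus (a point): On the stage floor straight below the lens, 63 mm inwards of the mouth. A carrier is home when it is flat on the floor, front end on the end stop, specimen centre over this point; its grip centre is then 120 mm back from here (-x), outside the guides, 19 mm above the floor. Axes as scope.
- scope_head: Lens head of the microscope, same origin and axes as scope; must not be bumped. Upright, centred 63 mm inwards of the mouth: lens nose 24 mm across, lower end 61 mm above the bench (10 mm over a specimen that is home), ring light 60 mm across from 72 to 88 mm, tube and camera (up to 52 mm across) to 231 mm, arm back to the pillar.
- amber_mid (a point): Bystander: brown glass bottle, 60 mm diameter, 130 mm high; point half-way up.
- dish: Bystander: closed flat dish, 60 mm diameter, 12 mm high.
- tweezers: Bystander: steel tweezers, 115 mm long, lying between microscope and rack.
- meter: Bystander: yellow hand multimeter, 185 x 90 x 36 mm, lying flat.
- mouse: Bystander: black computer mouse, 105 x 60 x 28 mm.
- beaker: Bystander: glass beaker, 60 mm diameter, 75 mm high.
Mind the look-alikes: they are no part of the job. What is shaped like the rest_free but purple is not meant.

How it is judged:
By the outcome, as a careful person would: the job done as asked, in the order asked, and still so for the second after the job is handed in, with the robot touching nothing.
It also fails if it takes over 51 s, if anything falls off the work surface, if the arm or the gripper's body presses on something with over 40 N, if the wrist force passes 120 N, or if a joint passes its speed limit or range.

## Working session

There is one attempt and no reset: what is moved stays moved. The work goes in short steps, Python scripts to look and compute and a tool call to move; the robot and the scene stay as the last step left them, time stands still between calls to the robot, and variables do not carry over. Pictures are saved under pics/ and viewed, and the job is handed in when it is done.

Besides the shell and the picture viewer there is one more tool, called after "Emit:" by a JSON object that holds its "api" and its "payload". jog_arm: Moves the arm, as the interface text tells. Its arguments: {"type":"object","properties":{"increments":{"type":"array","items":{"type":"array","items":{"type":"array","items":{"type":"number"}}}},"squeeze":{"type":"number"}},"required":["increments"]}

```bash
mkdir -p pics; ls; python3 - <<'E'
from rig import *
import cv2
print(get_obs())
for n in("side","top","wrist"):
    i=camera_info(n); print(n,i["K"].tolist(),i["R"].round(4).tolist(),i["t"].round(4).tolist())
    cv2.imwrite(f"pics/{n}0.png",camera(n)[:,:,::-1])
try: print(grip_point_offset)
except Exception as e: print(e)
E
```

```text
pics
{'time': 0.0, 'q': array([-1.50749558e+00,  5.28482633e-01,  1.43391150e+00,  1.11290133e-05,
        1.18138177e+00, -1.78531209e-01]), 'joint_velocities': array([-0.00031509, -0.00085257, -0.00152737, -0.00104623,  0.0006954 ,
        0.00101118]), 'joint_torque': array([ 3.79883977e-04, -4.40038204e+01, -1.76591706e+01,  6.34258403e-02,
        5.81103971e-02, -1.52126440e-04]), 'position': array([ 0.14964158, -0.60606471,  0.22155859]), 'tool_rot': array([-0.0852427 ,  0.70271405, -0.70117325,  0.08533886]), 'ft_force': array([ 0.50740888,  0.55279811, -0.28474956]), 'moment': array([-0.01720685, -0.03987512, -0.01741633]), 'grip_width': 0.0866055793728444}
side [[484.7966321705839, 0.0, 320.55596819536675], [0.0, 484.7966321705839, 244.8843381312042], [0.0, 0.0, 1.0]] [[-0.9744, -0.2241, 0.0193], [-0.1284, 0.4837, -0.8658], [0.1847, -0.8461, -0.5001]] [0.5301, 0.1379, 1.1326]
top [[563.5823707462522, 0.0, 319.14702423155495], [0.0, 563.5823707462522, 250.58940376160965], [0.0, 0.0, 1.0]] [[-0.0113, -0.9998, -0.0131], [-0.9887, 0.0131, -0.1493], [0.1494, 0.0113, -0.9887]] [0.0108, 0.5741, 1.3821]
wrist [[369.3606301885677, 0.0, 327.47544540211857], [0.0, 369.3606301885677, 241.6382745918847], [0.0, 0.0, 1.0]] [[0.2387, -0.9711, -0.001], [-0.933, -0.2297, 0.2769], [-0.2692, -0.0652, -0.9609]] [-0.6232, -0.0327, 0.3903]
0.0187
```

View pics/top0.png

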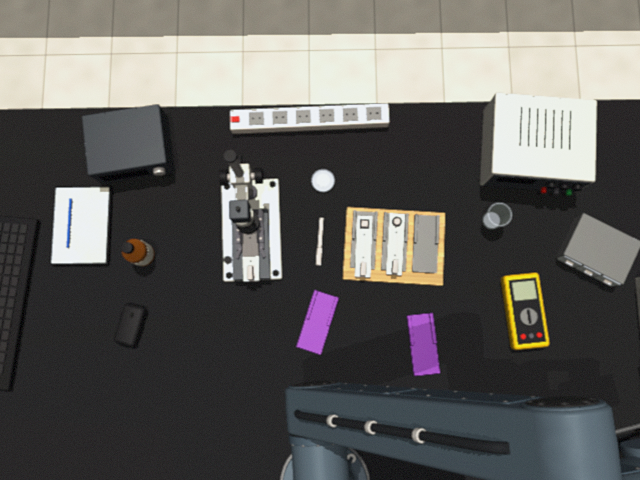

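View pics/side0.png

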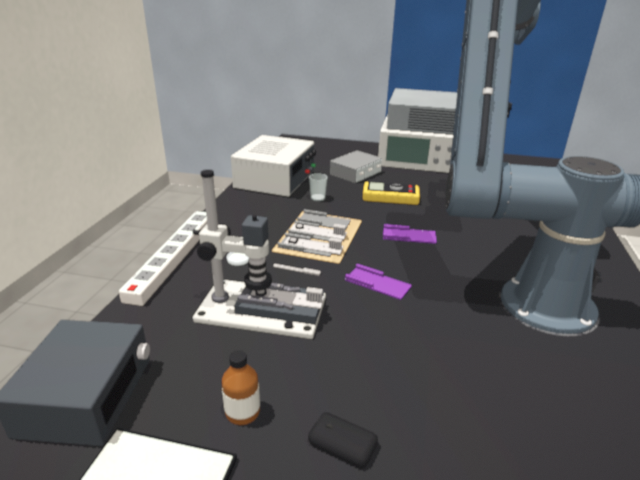

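View pics/wrist0.png

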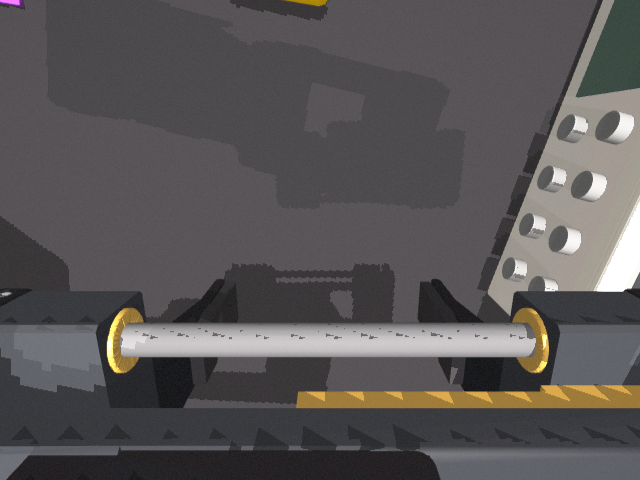

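Top view: the microscope is at about (250,235), with the finished carrier's grip near (251,270). The rack is on the board at about (395,245): square specimen at (365,225), round at (396,222), empty grey rest at (426,243). The purple look-alikes are at (318,322) and (424,343). The side view agrees. The arm is at the right, away from the work. I'll crop closer.

```bash
python3 - <<'E'
import cv2
a=cv2.imread("pics/top0.png")
cv2.imwrite("pics/top_rack.png",cv2.resize(a[195:295,335:455],None,fx=6,fy=6,interpolation=cv2.INTER_CUBIC)[:600])
cv2.imwrite("pics/top_scope.png",cv2.resize(a[145:290,210:300],None,fx=4.1,fy=4.1,interpolation=cv2.INTER_CUBIC))
s=cv2.imread("pics/side0.png")
cv2.imwrite("pics/side_crop.png",cv2.resize(s[200:340,190:370],None,fx=4.2,fy=4.2,interpolation=cv2.INTER_CUBIC))
E
```

```text
(no output)
```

View pics/top_rack.png

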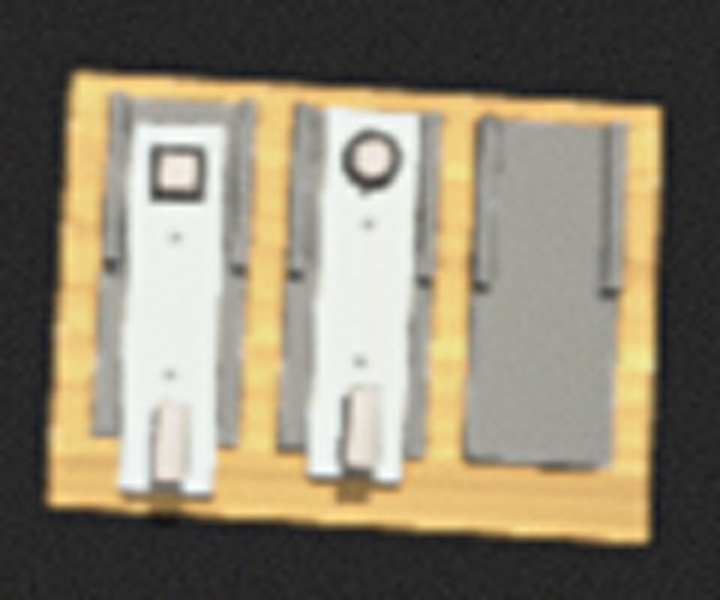

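View pics/top_scope.png

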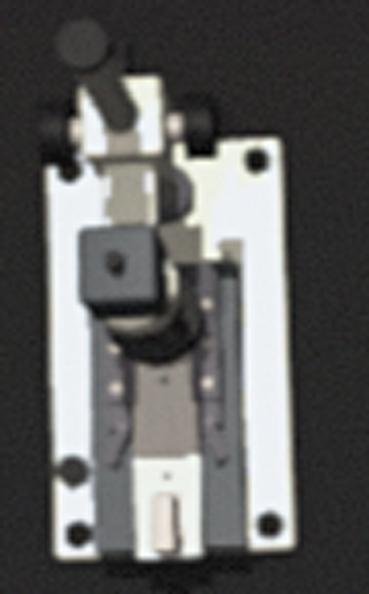

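View pics/side_crop.png

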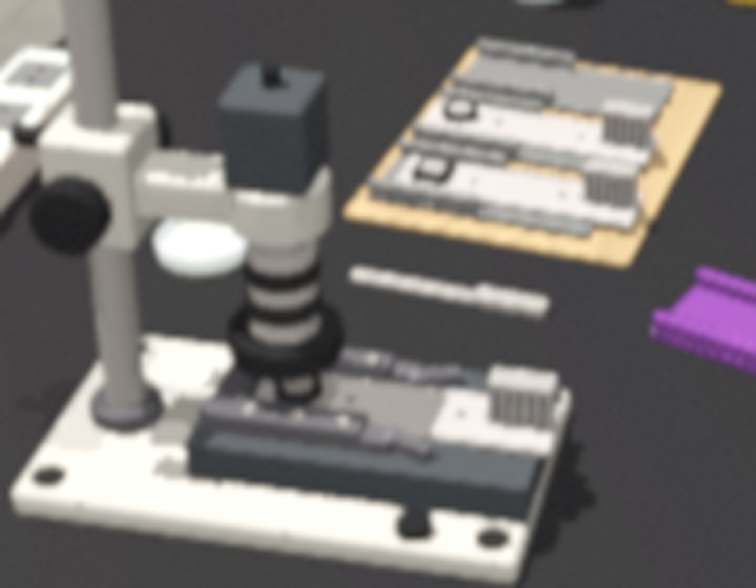

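The crops confirm it: square specimen at crop (178,172), full image (364.5,223.5), the left carrier. Round "other" is in the middle, and the empty grey rest is on the right at (426,243). In the scope, the finished carrier has its grip at about (250,272). Next, rough positions from the top camera, then refine with the wrist camera.

```bash
cat > h.py <<'E'
from rig import *
import cv2, numpy as np
from scipy.spatial.transform import Rotation as Rn
def cast(info,u,v,z):
    K,R,t=map(np.array,(info["K"],info["R"],info["t"]))
    d=R.T@np.linalg.inv(K)@np.array([u,v,1.]); c=-R.T@t
    return c+d*(z-c[2])/d[2]
def proj(info,X):
    p=np.array(info["R"])@np.asarray(X)+np.array(info["t"]); p=np.array(info["K"])@p; return p[:2]/p[2]
E
python3 - <<'E'
from h import *
i=camera_info("top")
def r(x,y):return cast(i,(x+.5)/6-.5+335,(y+.5)/6-.5+195,Z)
def s(x,y):return cast(i,(x+.5)/4.1-.5+210,(y+.5)/4.1-.5+145,Z)
Z=.021;print("nspec",r(178,172));print("ospec",r(371,157))
Z=.015
a=[r(*p) for p in((133,125),(226,125),(212,493),(120,490))];print("nplate",np.round(a,4).tolist(),np.mean(a,0))
Z=.043;print("ngrip top",r(172,430), "ogrip",r(362,425))
Z=.010;a=[r(*p) for p in((468,460),(608,466),(495,120),(610,122))];print("rest",np.round(a,4).tolist())
Z=.045;print("done rear",s(134,555),s(206,555))
Z=.040;print("stage rear",s(96,548),s(246,552))
Z=.073;print("done grip top",s(166,508))
Z=.016;print("foot",[s(*p).round(4).tolist() for p in((55,558),(297,552),(282,138))])
o=get_obs();print(Rn.from_quat(o["tool_rot"]).as_matrix().round(3))
E
```

```text
nspec [ 0.64745162 -0.11337258  0.021     ]
ospec [ 0.65287496 -0.19657727  0.021     ]
nplate [[0.6697, -0.0948, 0.015], [0.6691, -0.1351, 0.015], [0.509, -0.125, 0.015], [0.5108, -0.0859, 0.015]] [ 0.58965807 -0.11018805  0.015     ]
ngrip top [ 0.53288658 -0.10674402  0.043     ] ogrip [ 0.53396889 -0.18634527  0.043     ]
rest [[0.5223, -0.2352, 0.01], [0.519, -0.2949, 0.01], [0.6708, -0.2523, 0.01], [0.6692, -0.3021, 0.01]]
done rear [0.50183589 0.19750134 0.045     ] [0.5012798 0.153354  0.045    ]
stage rear [0.50695027 0.22169416 0.04      ] [0.5033168  0.12934829 0.04      ]
done grip top [0.52718407 0.17429069 0.073     ]
foot [[0.5035, 0.2513, 0.016], [0.5053, 0.0999, 0.016], [0.7721, 0.1091, 0.016]]
[[-0.971 -0.     0.239]
 [-0.239  0.002 -0.971]
 [-0.    -1.    -0.002]]
```

```bash
python3 - <<'E'
from h import *
i=camera_info("wrist");o=get_obs()
c=-i["R"].T@i["t"];M=Rn.from_quat(o["tool_rot"]).as_matrix()
print("cam in tool",M.T@(c-o["position"]),"axis",M.T@i["R"][2], "yawspan",np.degrees(np.arctan2(M[1,2],M[0,2])))
E
```

```text
cam in tool [-0.0761516  -0.16179526 -0.00106158] axis [2.77276147e-01 9.60790017e-01 6.93452222e-04] yawspan -76.14778420699008
```

Emit:
{"api": "jog_arm", "payload": {"increments": [[[0,0,162,0.53,0.416,0.0,-1],[0,0,162,0.53,0.416,0.0,-1],[0,0,162,0.53,0.416,0.0,-1],[0,0,162,0.53,0.416,0.0,-1],[0,0,162,0.53,0.416,0.0,-1],[0,0,162,0.53,0.416,0.0,-1],[0,0,162,0.53,0.416,0.0,-1],[0,0,162,0.53,0.416,0.0,-1]]]}}

```text
time: 0.95
position: [0.4654, -0.358, 0.2219]
tool_rot: [-0.469, 0.53, -0.53, 0.468]
ft_force: [0.4, -0.9, -0.6]
grip_width: 0.0871
```

Emit:
{"api": "jog_arm", "payload": {"increments": [[[0,0,93.5,0.205,0.168,0.0,-1],[0,0,93.5,0.205,0.168,0.0,-1],[0,0,93.5,0.205,0.168,0.0,-1],[0,0,93.5,0.205,0.168,0.0,-1],[0,0,93.5,0.205,0.168,0.0,-1],[0,0,93.5,0.205,0.168,0.0,-1],[0,0,93.5,0.205,0.168,0.0,-1],[0,0,93.5,0.205,0.168,0.0,-1]]]}}

```text
time: 1.75
position: [0.6708, -0.1886, 0.221]
tool_rot: [0.686, -0.172, 0.172, -0.686]
ft_force: [0.0, -0.3, -0.3]
grip_width: 0.087
```

Emit:
{"api": "jog_arm", "payload": {"increments": [[[0,0,25,0,0,0.0,-1],[0,0,25,0,0,0.0,-1],[0,0,25,0,0,0.0,-1],[0,0,25,0,0,0.0,-1]]]}}

```text
time: 2.15
position: [0.6706, -0.1884, 0.2205]
tool_rot: [0.707, -0.02, 0.019, -0.707]
ft_force: [-0.2, -0.9, -0.4]
grip_width: 0.0869
```

```bash
cat >> h.py <<'E'
def st():
    o=get_obs();M=Rn.from_quat(o["tool_rot"]).as_matrix()
    print("t",round(o["time"],2),"pos",o["position"].round(4),"jaw",round(np.degrees(np.arctan2(M[1,2],M[0,2])),2),"toolY",M[:,1].round(4),"F",o["ft_force"].round(1),"w",round(o["grip_width"],4),"q",o["q"].round(2));return o
def snap(n,f):
    i=camera_info(n);im=camera(n)[:,:,::-1].copy();cv2.imwrite(f"pics/{f}.png",im);np.savez(f"pics/{f}.npz",**i);return i,im
E
python3 - <<'E'
from h import *
st();snap("wrist","w1")
E
```

```text
t 2.15 pos [ 0.6706 -0.1884  0.2205] jaw 86.83 toolY [-1.8e-03 -7.0e-04 -1.0e+00] F [-0.2 -0.9 -0.4] w 0.0869 q [-0.43  0.63  1.24 -0.    1.28 -1.95]
```

View pics/w1.png

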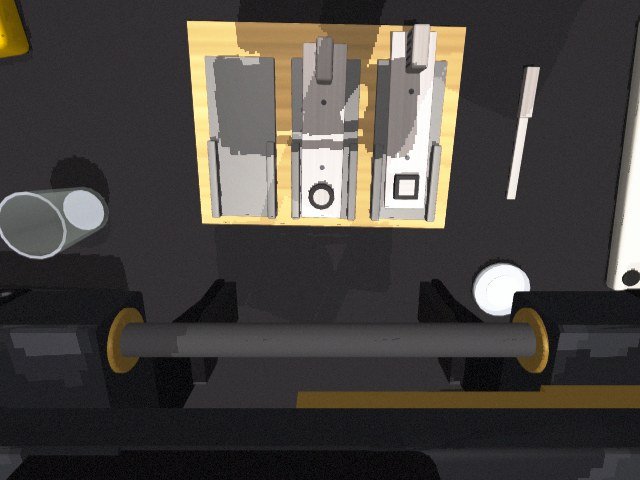

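Wrist view: empty grey rest at (240,137), round carrier at (322,125), square carrier at (407,120) with its grip top near (420,47). I'll crop for corner pixels.

```bash
python3 - <<'E'
import cv2
a=cv2.imread("pics/w1.png")
cv2.imwrite("pics/w1c.png",cv2.resize(a[15:235,195:460],None,fx=2.7,fy=2.7,interpolation=cv2.INTER_CUBIC))
cv2.imwrite("pics/w1d.png",cv2.resize(a[15:215,365:455],None,fx=3,fy=3,interpolation=cv2.INTER_CUBIC))
E
```

```text
(no output)
```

View pics/w1c.png

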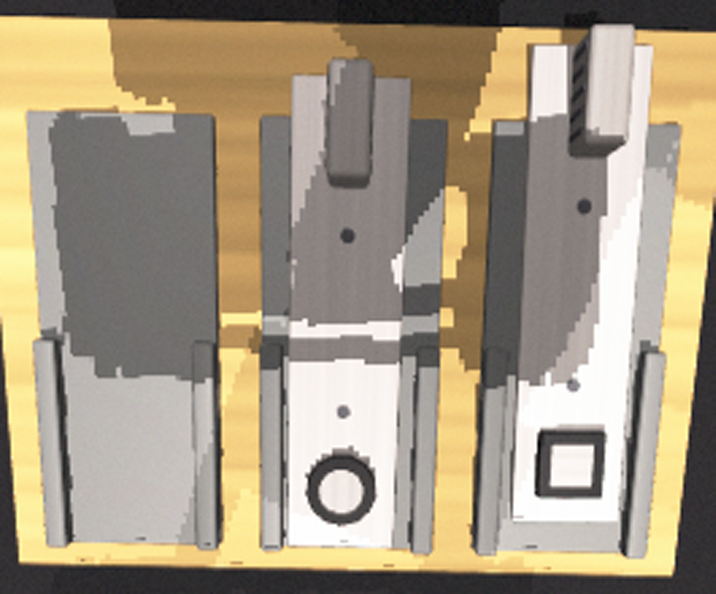

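View pics/w1d.png

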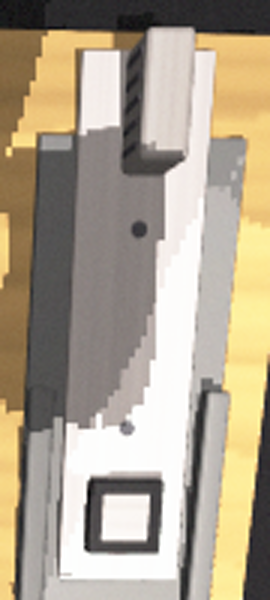

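```bash
cat > m1.py <<'E'
from h import *
i=np.load("pics/w1.npz")
def c(x,y,z):return cast(i,(x+.5)/2.7-.5+195,(y+.5)/2.7-.5+15,z)
def show(n,pts,z):
    a=np.array([c(*p,z) for p in pts]);print(n,a[:,:2].round(4).tolist(),"mean",a.mean(0).round(4));return a
a=show("next plate RL RR FL FR",[(529,45),(652,45),(513,520),(622,522)],.015)
d=(a[2]+a[3]-a[0]-a[1])/2;print(" len",np.linalg.norm(d),"yaw",np.degrees(np.arctan2(d[1],d[0])))
sp=show("sq spec",[(571,464)],.021)
g=show("next grip top",[(597,27),(634,27),(586,136),(625,138)],.043)
d=sp.mean(0)-g.mean(0);print(" spec-grip",np.linalg.norm(d[:2]),np.degrees(np.arctan2(d[1],d[0])))
a=show("rest floor rear",[(27,112),(213,114)],.010);print(np.linalg.norm(a[0]-a[1]))
w=show("wall L in/R in near, far",[(58,342),(194,344),(66,545),(198,547)],.020)
d=(w[2]+w[3]-w[0]-w[1])/2;print(" len",np.linalg.norm(d),"yaw",np.degrees(np.arctan2(d[1],d[0])),"gap",np.linalg.norm(w[0]-w[1]),np.linalg.norm(w[2]-w[3]))
a=show("other plate",[(293,77),(410,79),(288,545),(393,545)],.015)
d=(a[2]+a[3]-a[0]-a[1])/2;print(" len",np.linalg.norm(d),"yaw",np.degrees(np.arctan2(d[1],d[0])))
b=show("board",[(20,563),(672,576),(-18,15),(731,30)],.004)
d=(b[0]+b[1]-b[2]-b[3])/2;print(" len",np.linalg.norm(d),"yaw",np.degrees(np.arctan2(d[1],d[0])))
n=show("next rest rear",[(493,122),(680,125)],.010)
w=show("next wall near far",[(508,348),(642,352),(497,552),(627,556)],.020)
d=(w[2]+w[3]-w[0]-w[1])/2;print(" yaw",np.degrees(np.arctan2(d[1],d[0])))
E
python3 m1.py
```

```text
next plate RL RR FL FR [[0.5089, -0.1226], [0.5111, -0.0822], [0.6672, -0.13], [0.6702, -0.0894]] mean [ 0.5894 -0.1061  0.015 ]
 len 0.15890271318862692 yaw -2.6341695682396438
sq spec [[0.6467, -0.1097]] mean [ 0.6467 -0.1097  0.021 ]
next grip top [[0.5117, -0.1066], [0.5123, -0.0955], [0.5418, -0.1098], [0.543, -0.0976]] mean [ 0.5272 -0.1024  0.043 ]
 spec-grip 0.11970127608544208 -3.5083249467599504
rest floor rear [[0.5184, -0.2923], [0.5226, -0.2292]] mean [ 0.5205 -0.2607  0.01  ]
0.06319425147166174
wall L in/R in near, far [[0.594, -0.2893], [0.5974, -0.2417], [0.6664, -0.2964], [0.6699, -0.2476]] mean [ 0.6319 -0.2687  0.02  ]
 len 0.07275805246516648 yaw -5.13280454731549 gap 0.04771282796511232 0.04895720836592173
other plate [[0.514, -0.201], [0.5167, -0.1622], [0.672, -0.2146], [0.6742, -0.1752]] mean [ 0.5942 -0.1882  0.015 ]
 len 0.15836013847041616 yaw -4.818673997033977
board [[0.6757, -0.3203], [0.695, -0.0668], [0.4868, -0.3048], [0.5056, -0.0527]] mean [ 0.5908 -0.1861  0.004 ]
 len 0.18971798295763243 yaw -4.477685223328812
next rest rear [[0.5305, -0.1343], [0.535, -0.0707]] mean [ 0.5327 -0.1025  0.01  ]
next wall near far [[0.6049, -0.1317], [0.6089, -0.0847], [0.678, -0.1369], [0.6822, -0.0886]] mean [ 0.6435 -0.1105  0.02  ]
 yaw -3.55980610968067
```

Emit:
{"api": "jog_arm", "payload": {"increments": [[[0,0,3,-0.18,0.18,0.04,-1],[0,0,3,-0.18,0.18,0.04,-1],[0,0,3,-0.18,0.18,0.04,-1],[0,0,3,-0.18,0.18,0.04,-1],[0,0,3,-0.18,0.18,0.04,-1],[0,0,3,-0.18,0.18,0.04,-1],[0,0,3,-0.165,0.363,0.04,-1],[0,0,3,-0.165,0.363,0.04,-1]]]}}

```text
time: 3.0
position: [0.4996, 0.0913, 0.2612]
tool_rot: [0.708, -0.004, 0.004, -0.707]
ft_force: [1.2, -0.7, -0.3]
grip_width: 0.087
```

Emit:
{"api": "jog_arm", "payload": {"increments": [[[0,0,0,0.0,0.08,0.0,-1],[0,0,0,0.0,0.08,0.0,-1],[0,0,0,0.0,0.08,0.0,-1],[0,0,0,0.0,0.08,0.0,-1]]]}}

```text
time: 3.4
position: [0.4999, 0.1715, 0.261]
tool_rot: [0.708, -0.004, 0.004, -0.706]
ft_force: [-0.7, 0.5, -0.2]
grip_width: 0.0868
```

```bash
python3 - <<'E'
from h import *
st();snap("wrist","w2")
E
```

```text
t 3.4 pos [0.4999 0.1715 0.261 ] jaw 89.33 toolY [ 8.0e-04 -1.9e-03 -1.0e+00] F [-0.7  0.5 -0.2] w 0.0868 q [ 0.12  0.35  1.63 -0.    1.16 -1.44]
```

View pics/w2.png

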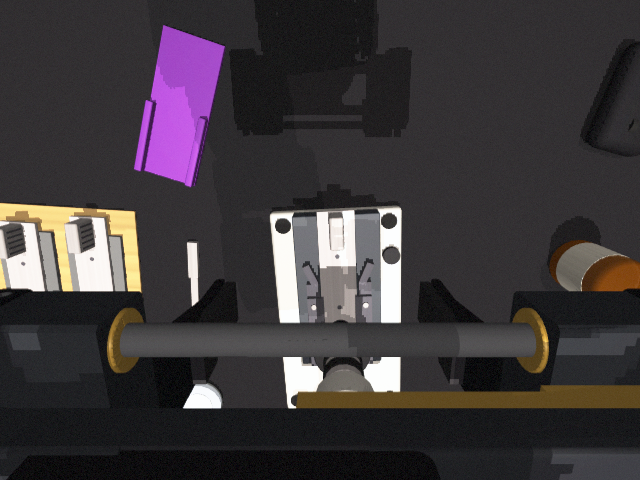

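The wrist view shows the grip top at about (336,233), the flares at about (310/365,270), and the scope foot's near corners at (271,212) and (401,206).

```bash
python3 - <<'E'
import cv2
a=cv2.imread("pics/w2.png")
cv2.imwrite("pics/w2c.png",cv2.resize(a[200:320,265:410],None,fx=5,fy=5,interpolation=cv2.INTER_CUBIC))
E
```

```text
(no output)
```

View pics/w2c.png

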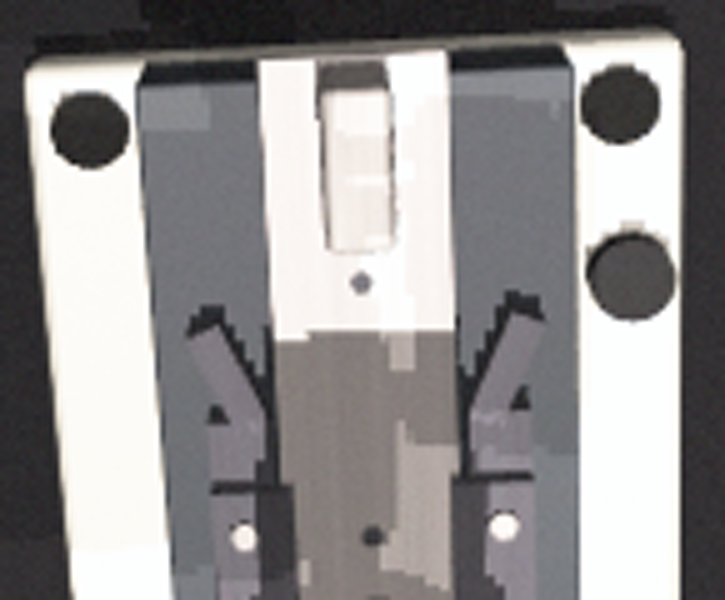

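```bash
python3 - <<'E'
from h import *
i=np.load("pics/w2.npz")
def show(n,pts,z):
    a=np.array([cast(i,(x+.5)/5-.5+265,(y+.5)/5-.5+200,z) for x,y in pts]);print(n,a[:,:2].round(4).tolist(),"mean",a.mean(0).round(4));return a
def yaw(a):
    d=(a[2]+a[3]-a[0]-a[1])/2;print("  len",np.linalg.norm(d).round(4),"yaw",np.degrees(np.arctan2(d[1],d[0])).round(2),"w",np.linalg.norm(a[0]-a[1]).round(4),np.linalg.norm(a[2]-a[3]).round(4))
yaw(show("grip",[(320,90),(388,88),(330,252),(394,248)],.073))
yaw(show("plate",[(258,61),(447,50),(275,380),(459,380)],.045))
yaw(show("stage",[(140,85),(574,72),(164,520),(578,520)],.040))
yaw(show("screws",[(90,130),(620,105),(90,130),(620,105)],.016))
yaw(show("foot",[(28,70),(683,42),(60,480),(683,480)],.016))
show("dots",[(361,283),(373,536)],.045)
show("flare tips/mouth",[(195,325),(535,310),(262,405),(472,405)],.048)
E
```

```text
grip [[0.5007, 0.1729], [0.5005, 0.186], [0.5336, 0.1745], [0.5329, 0.1872]] mean [0.5169 0.1801 0.073 ]
  len 0.0327 yaw 2.41 w 0.0132 0.0127
plate [[0.5005, 0.16], [0.4987, 0.1993], [0.5716, 0.1622], [0.572, 0.2024]] mean [0.5357 0.181  0.045 ]
  len 0.0722 yaw 2.14 w 0.0393 0.0402
stage [[0.5064, 0.1347], [0.5047, 0.2264], [0.6072, 0.1362], [0.6082, 0.2301]] mean [0.5566 0.1819 0.04  ]
  len 0.1022 yaw 1.45 w 0.0918 0.0939
screws [[0.5219, 0.1205], [0.5175, 0.2403], [0.5219, 0.1205], [0.5175, 0.2403]] mean [0.5197 0.1804 0.016 ]
  len 0.0 yaw -14.04 w 0.1199 0.1199
foot [[0.5079, 0.1072], [0.5033, 0.2539], [0.6079, 0.1094], [0.6096, 0.2584]] mean [0.5572 0.1822 0.016 ]
  len 0.1032 yaw 1.85 w 0.1467 0.1491
dots [[0.5494, 0.1811], [0.6092, 0.1835]] mean [0.5793 0.1823 0.045 ]
flare tips/mouth [[0.5575, 0.1453], [0.555, 0.2184], [0.5762, 0.1594], [0.5767, 0.2051]] mean [0.5663 0.182  0.048 ]
```

Emit:
{"api": "jog_arm", "payload": {"increments": [[[0,0,2.8,0.017,0.0085,-0.05,-1],[0,0,2.8,0.017,0.0085,-0.1,-1],[0,0,2.8,0.017,0.0085,-0.15,-1],[0,0,2.8,0.017,0.0085,-0.17,-1],[0,0,2.8,0.017,0.0085,-0.17,-1]]]}}

```text
time: 3.95
position: [0.5145, 0.177, 0.0875]
tool_rot: [0.708, 0.009, -0.014, -0.706]
ft_force: [-0.5, -0.4, -0.1]
grip_width: 0.0865
```

```bash
python3 - <<'E'
from h import *
o=st();i,im=snap("wrist","w3")
print(proj(i,o["position"]))
snap("side","s3")
cv2.imwrite("pics/w3c.png",cv2.resize(im[120:340,200:460],None,fx=2.7,fy=2.7,interpolation=cv2.INTER_CUBIC))
E
```

```text
t 3.95 pos [0.5145 0.177  0.0875] jaw 91.86 toolY [-0.0079 -0.0033 -1.    ] F [-0.5 -0.4 -0.1] w 0.0865 q [ 0.13  0.62  1.74 -0.    0.78 -1.47]
[325.69362167 300.68919254]
```

View pics/w3c.png

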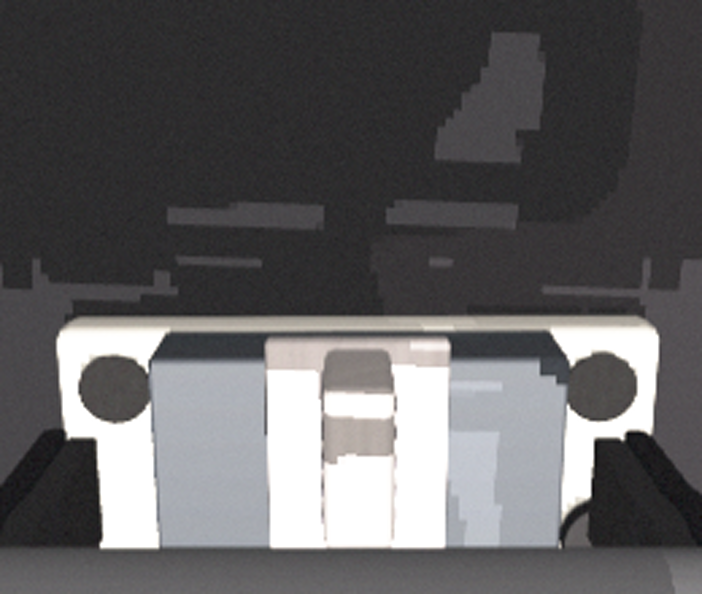

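View pics/s3.png

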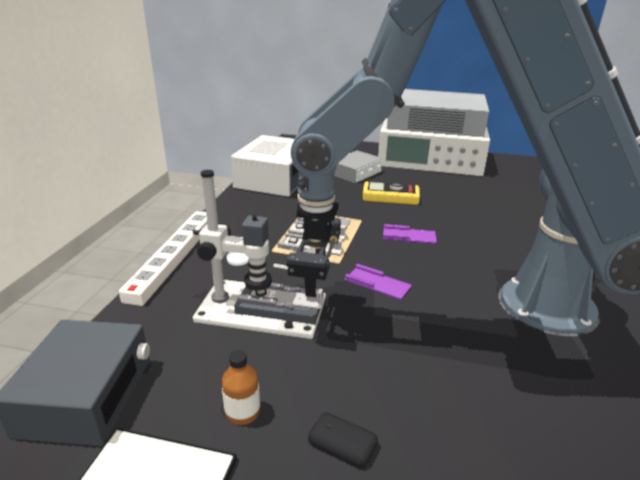

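```bash
python3 - <<'E'
from h import *
i=np.load("pics/w3.npz")
for x,y,z in((325,392,.073),(394,392,.073),(328,540,.073),(391,540,.073),(267,368,.045),(448,368,.045),(152,362,.04),(566,362,.04)):
    print(x,y,cast(i,(x+.5)/2.7-.5+200,(y+.5)/2.7-.5+120,z).round(4))
E
```

```text
325 392 [0.5016 0.1736 0.073 ]
394 392 [0.5011 0.1865 0.073 ]
328 540 [0.5321 0.175  0.073 ]
391 540 [0.5317 0.1873 0.073 ]
267 368 [0.5063 0.1606 0.045 ]
448 368 [0.505  0.1996 0.045 ]
152 362 [0.5073 0.1348 0.04  ]
566 362 [0.5043 0.226  0.04  ]
```

Emit:
{"api": "jog_arm", "payload": {"increments": [[[0.2,-0.4,0.3,0.0035,0.0035,-0.01,-1],[0.2,-0.4,0.3,0.0035,0.0035,-0.025,-1],[0.2,-0.4,0.3,0.0035,0.0035,-0.035,-1],[0.2,-0.4,0.3,0.0035,0.0035,-0.0385,-1],[0.2,-0.4,0.3,0.0035,0.0035,-0.0385,-1]]]}}

```text
time: 4.55
position: [0.5214, 0.1815, 0.0528]
tool_rot: [-0.706, -0.016, 0.011, 0.707]
ft_force: [0.2, 0.0, 1.2]
grip_width: 0.087
```

```bash
python3 - <<'E'
from h import *
o=st()
E
```

```text
t 4.55 pos [0.5214 0.1815 0.0528] jaw 92.21 toolY [ 0.008   0.0015 -1.    ] F [0.2 0.  1.2] w 0.087 q [ 0.13  0.68  1.75  0.    0.7  -1.48]
```

Emit:
{"api": "jog_arm", "payload": {"increments": [[[0,-0.0,0,-0.002,-0.001,-0.003,-1],[0,-0.0,0,-0.002,-0.001,-0.003,-1]]]}}

```text
time: 4.75
position: [0.519, 0.1804, 0.05]
tool_rot: [-0.706, -0.016, 0.011, 0.707]
ft_force: [0.1, 1.1, -0.3]
grip_width: 0.0869
```

```bash
python3 - <<'E'
from h import *
o=st()
o=st()
E
```

```text
t 4.75 pos [0.519  0.1804 0.05  ] jaw 92.22 toolY [ 0.0078  0.0015 -1.    ] F [ 0.1  1.1 -0.3] w 0.0869 q [ 0.13  0.69  1.76  0.    0.69 -1.48]
t 4.75 pos [0.519  0.1804 0.05  ] jaw 92.22 toolY [ 0.0078  0.0015 -1.    ] F [ 0.1  1.1 -0.3] w 0.0869 q [ 0.13  0.69  1.76  0.    0.69 -1.48]
```

Emit:
{"api": "jog_arm", "payload": {"increments": [[[-0.1,0.45,0,0,0,0,-1],[-0.1,0.45,0,0,0,0,0.5],[-0.1,0.45,0,0,0,0,1],[-0.1,0.45,0,0,0,0,1],[-0.1,0.45,0,0,0,0,1],[-0.1,0.45,0,0,0,0,1],[-0.1,0.45,0,0,0,0,1]]], "squeeze": 8}}

```text
time: 5.45
position: [0.519, 0.1804, 0.0499]
tool_rot: [0.707, 0.014, -0.014, -0.707]
ft_force: [0.6, -0.5, 0.5]
grip_width: 0.047
```

```bash
python3 - <<'E'
from h import *
o=st();snap("wrist","w4")
E
```

```text
t 5.45 pos [0.519  0.1804 0.0499] jaw 92.22 toolY [-1.e-04 -3.e-04 -1.e+00] F [ 0.6 -0.5  0.5] w 0.047 q [ 0.13  0.69  1.75 -0.    0.7  -1.48]
```

View pics/w4.png

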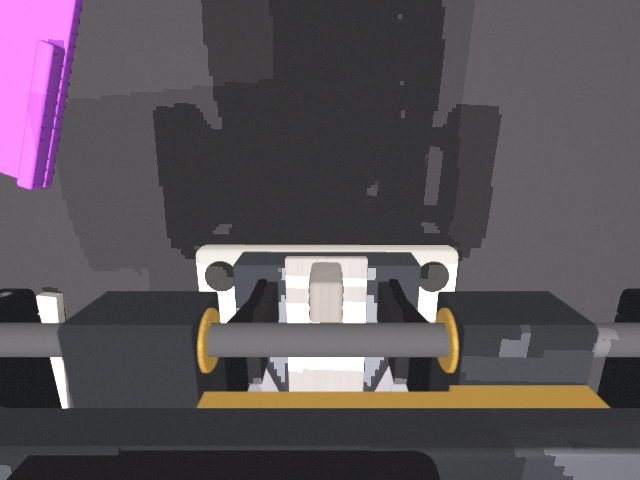

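The fingers are half shut (47 mm) and the block at column 327 is centred between them. I'll keep closing.

Emit:
{"api": "jog_arm", "payload": {"increments": [[[0,0,0,0,0,0,1],[0,0,0,0,0,0,1],[0,0,0,0,0,0,1],[0,0,0,0,0,0,1],[0,0,0,0,0,0,1],[0,0,0,0,0,0,1]]], "squeeze": 8}}

```text
time: 6.1
position: [0.519, 0.1804, 0.05]
tool_rot: [0.707, 0.014, -0.014, -0.707]
ft_force: [-0.6, 0.1, -0.5]
grip_width: 0.0139
```

```bash
python3 - <<'E'
from h import *
o=st();print(o["moment"])
E
```

```text
t 6.1 pos [0.519  0.1804 0.05  ] jaw 92.23 toolY [-1.e-04 -4.e-04 -1.e+00] F [-0.6  0.1 -0.5] w 0.0139 q [ 0.13  0.69  1.75 -0.    0.7  -1.48]
[-0.01798257 -0.1008171  -0.04643164]
```

Emit:
{"api": "jog_arm", "payload": {"increments": [[[0,0,0,0,0,0,1],[0,0,0,-0.005,-0.0002,0,1],[0,0,0,-0.02,-0.0007,0,1],[0,0,0,-0.04,-0.0015,0,1],[0,0,0,-0.06,-0.0022,0,1],[0,0,0,-0.08,-0.0029,0,1],[0,0,0,-0.1,-0.0037,0,1],[0,0,0,-0.115,-0.0042,0,1]]], "squeeze": 45}}

```text
time: 6.9
position: [0.4023, 0.1761, 0.05]
tool_rot: [0.707, 0.013, -0.014, -0.707]
ft_force: [0.3, 0.2, -1.8]
grip_width: 0.0135
```

```bash
python3 - <<'E'
from h import *
o=st();print(o["moment"]);i,im=snap("side","s5")
cv2.imwrite("pics/s5c.png",cv2.resize(im[200:340,190:370],None,fx=4.2,fy=4.2,interpolation=cv2.INTER_CUBIC))
E
```

```text
t 6.9 pos [0.4023 0.1761 0.05  ] jaw 92.23 toolY [-1.e-03 -4.e-04 -1.e+00] F [ 0.3  0.2 -1.8] w 0.0135 q [ 0.16  0.62  2.03 -0.    0.5  -1.45]
[ 0.14759637 -0.22478784 -0.01003879]
```

View pics/s5c.png

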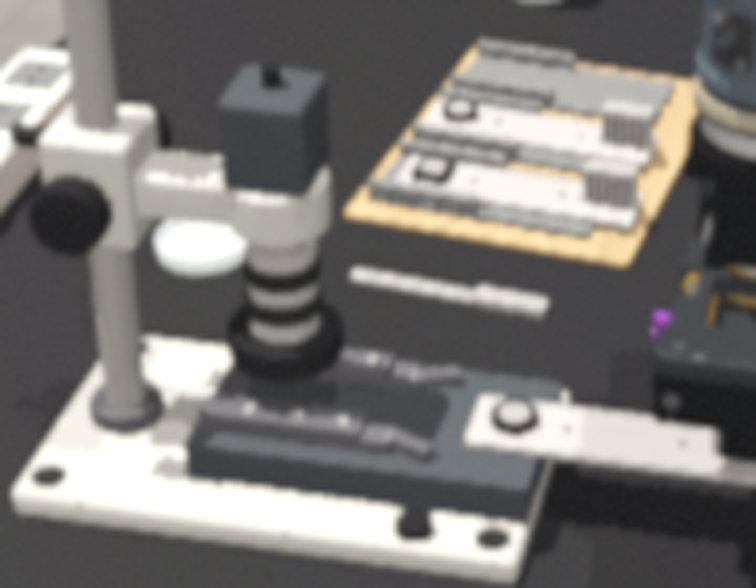

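Emit:
{"api": "jog_arm", "payload": {"increments": [[[0,0,0,0,0,0.04,1],[0,0,0,0.0,0,0.08,1],[0,0,-6.6,0.02,-0.045,0.1,1],[0,0,-6.6,0.12,-0.437,0.1,1],[0,0,-6.6,0.12,-0.437,0.1,1],[0,0,-6.6,0.12,-0.437,0.1,1],[0,0,-6.6,0.12,-0.437,0.1,1],[0,0,-6.6,0.12,-0.437,0.1,1]]]}}

```text
time: 7.75
position: [0.4794, -0.1105, 0.1492]
tool_rot: [0.707, -0.03, 0.024, -0.707]
ft_force: [1.2, 0.4, -2.6]
grip_width: 0.014
```

```bash
python3 - <<'E'
from h import *
o=st()
E
```

```text
t 7.75 pos [ 0.4794 -0.1105  0.1492] jaw 85.62 toolY [-7.2e-03  2.0e-04 -1.0e+00] F [ 1.2  0.4 -2.6] w 0.014 q [-0.45  0.47  1.83 -0.    0.85 -1.94]
```

Emit:
{"api": "jog_arm", "payload": {"increments": [[[0,0,0,0.0435,-0.15,0,1],[0,0,0,0.0435,-0.15,0,1],[0,0,0,0.0435,-0.15,0,1],[0,0,0,0.0435,-0.15,0,1],[0,0,0,0.0435,-0.15,-0.04,1],[0,0,0,0.0435,-0.15,-0.08,1],[0,0,0,0.0435,-0.15,-0.08,1],[0,0,0,0.0435,-0.15,-0.08,1]]]}}

```text
time: 8.55
position: [0.5222, -0.2597, 0.0686]
tool_rot: [-0.706, 0.03, -0.024, 0.707]
ft_force: [1.3, -0.5, -1.8]
grip_width: 0.014
```

```bash
python3 - <<'E'
from h import *
o=st()
i,im=snap("top","t6");cv2.imwrite("pics/t6c.png",cv2.resize(im[185:305,335:455],None,fx=5,fy=5,interpolation=cv2.INTER_CUBIC))
i,im=snap("side","s6");cv2.imwrite("pics/s6c.png",cv2.resize(im[180:280,260:400],None,fx=5,fy=5,interpolation=cv2.INTER_CUBIC))
snap("wrist","w6")
E
```

```text
t 8.55 pos [ 0.5222 -0.2597  0.0686] jaw 85.64 toolY [-0.0096  0.0021 -1.    ] F [ 1.3 -0.5 -1.8] w 0.014 q [-0.65  0.69  1.65 -0.01  0.81 -2.14]
```

View pics/t6c.png

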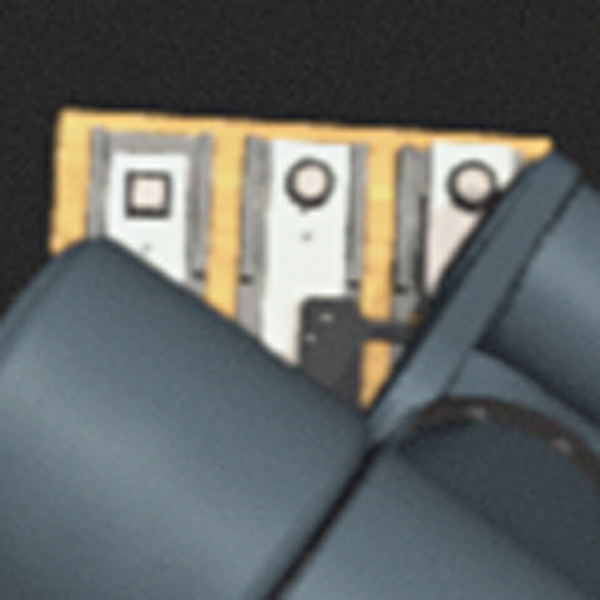

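View pics/s6c.png

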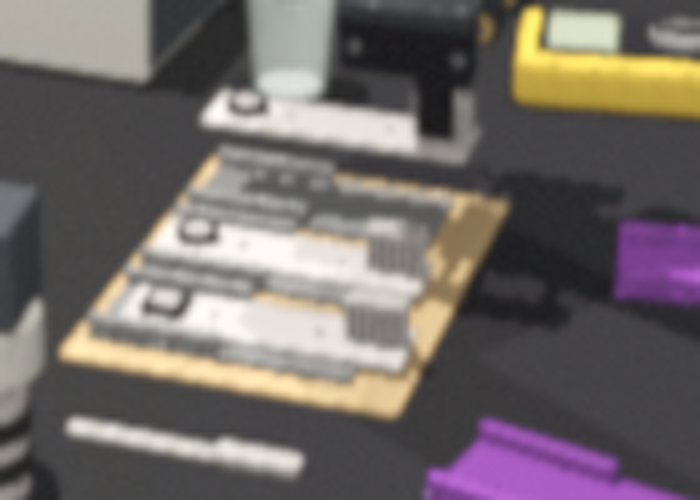

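View pics/w6.png

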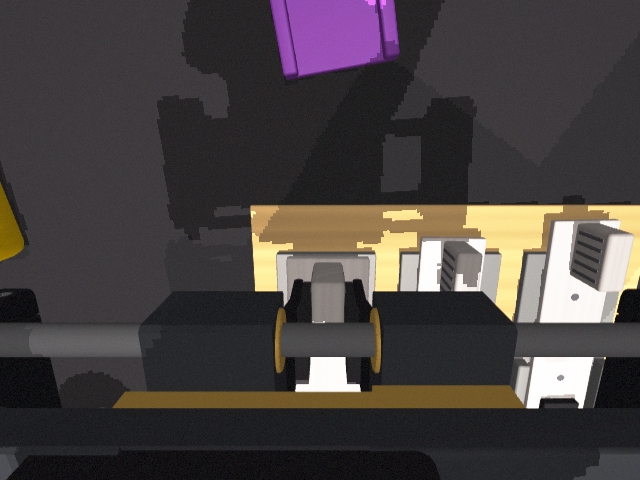

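```bash
python3 - <<'E'
from h import *
i=camera_info("top")
f=lambda x,y,z:cast(i,(x+.5)/5-.5+335,(y+.5)/5-.5+185,z).round(4)
print("spec",f(471,186,.070),"other spec",f(310,183,.021),"sq",f(149,193,.021))
w=np.load("pics/w6.npz")
for p in((276,253),(376,253)):print("rest rear",cast(w,*p,.010).round(4))
E
```

```text
spec [ 0.6391 -0.2708  0.07  ] other spec [ 0.6517 -0.197   0.021 ] sq [ 0.6476 -0.1138  0.021 ]
rest rear [ 0.5172 -0.2926  0.01  ]
rest rear [ 0.522  -0.2295  0.01  ]
```

```bash
python3 - <<'E'
import cv2,numpy as np
a=cv2.imread("pics/top0.png")
cv2.imwrite("pics/t0r.png",cv2.resize(a[208:280,405:450],None,fx=8,fy=8,interpolation=cv2.INTER_NEAREST))
g=a.astype(int).sum(2)//3
for r in (222,226,230,234): print(r,list(zip(range(408,444),g[r,408:444])))
E
```

```text
222 [(408, np.int64(178)), (409, np.int64(193)), (410, np.int64(201)), (411, np.int64(199)), (412, np.int64(195)), (413, np.int64(166)), (414, np.int64(124)), (415, np.int64(150)), (416, np.int64(156)), (417, np.int64(146)), (418, np.int64(141)), (419, np.int64(154)), (420, np.int64(162)), (421, np.int64(159)), (422, np.int64(162)), (423, np.int64(159)), (424, np.int64(160)), (425, np.int64(160)), (426, np.int64(159)), (427, np.int64(158)), (428, np.int64(162)), (429, np.int64(157)), (430, np.int64(159)), (431, np.int64(157)), (432, np.int64(158)), (433, np.int64(159)), (434, np.int64(156)), (435, np.int64(133)), (436, np.int64(124)), (437, np.int64(153)), (438, np.int64(167)), (439, np.int64(182)), (440, np.int64(193)), (441, np.int64(193)), (442, np.int64(196)), (443, np.int64(197))]
226 [(408, np.int64(169)), (409, np.int64(186)), (410, np.int64(189)), (411, np.int64(188)), (412, np.int64(185)), (413, np.int64(162)), (414, np.int64(133)), (415, np.int64(159)), (416, np.int64(161)), (417, np.int64(155)), (418, np.int64(159)), (419, np.int64(161)), (420, np.int64(159)), (421, np.int
[... 1387 characters left out ...]
2, np.int64(178)), (413, np.int64(136)), (414, np.int64(125)), (415, np.int64(161)), (416, np.int64(151)), (417, np.int64(146)), (418, np.int64(158)), (419, np.int64(162)), (420, np.int64(161)), (421, np.int64(159)), (422, np.int64(159)), (423, np.int64(160)), (424, np.int64(161)), (425, np.int64(161)), (426, np.int64(158)), (427, np.int64(159)), (428, np.int64(161)), (429, np.int64(156)), (430, np.int64(157)), (431, np.int64(160)), (432, np.int64(156)), (433, np.int64(161)), (434, np.int64(154)), (435, np.int64(132)), (436, np.int64(124)), (437, np.int64(152)), (438, np.int64(158)), (439, np.int64(169)), (440, np.int64(188)), (441, np.int64(190)), (442, np.int64(190)), (443, np.int64(171))]
```

View pics/t0r.png

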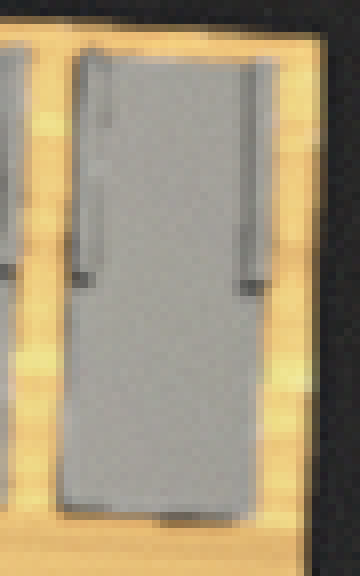

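```bash
python3 - <<'E'
from h import *
i=camera_info("top")
for u in (414,427,439):print(cast(i,u,226,.020).round(4),cast(i,u,230,.020).round(4))
E
```

```text
[ 0.6386 -0.2416  0.02  ] [ 0.6281 -0.2412  0.02  ]
[ 0.6382 -0.2751  0.02  ] [ 0.6277 -0.2746  0.02  ]
[ 0.6377 -0.3059  0.02  ] [ 0.6272 -0.3055  0.02  ]
```

Emit:
{"api": "jog_arm", "payload": {"increments": [[[-0.1,0.3,0,0.0005,-0.0022,-0.02,1],[-0.1,0.5,0,0.0005,-0.0022,-0.033,1],[-0.1,0.5,0,0.0005,-0.0022,-0.033,1]]]}}

```text
time: 9.0
position: [0.5244, -0.2629, 0.0381]
tool_rot: [0.708, -0.032, 0.022, -0.705]
ft_force: [-0.1, 0.7, -2.0]
grip_width: 0.0138
```

```bash
python3 - <<'E'
from h import *
o=st()
i,im=snap("top","t7");cv2.imwrite("pics/t7c.png",cv2.resize(im[205:255,400:450],None,fx=11,fy=11,interpolation=cv2.INTER_CUBIC))
i,im=snap("side","s7");cv2.imwrite("pics/s7c.png",cv2.resize(im[190:260,280:380],None,fx=7,fy=7,interpolation=cv2.INTER_CUBIC))
E
```

```text
t 9.0 pos [ 0.5244 -0.2629  0.0381] jaw 85.67 toolY [-0.0138 -0.0031 -0.9999] F [-0.1  0.7 -2. ] w 0.0138 q [-0.65  0.74  1.65 -0.02  0.76 -2.13]
```

View pics/t7c.png

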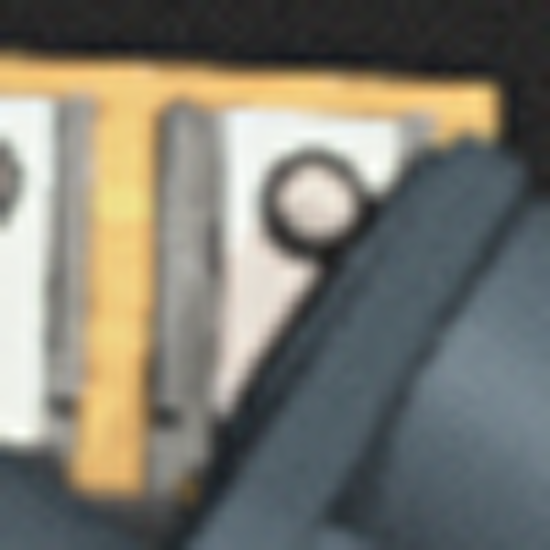

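View pics/s7c.png

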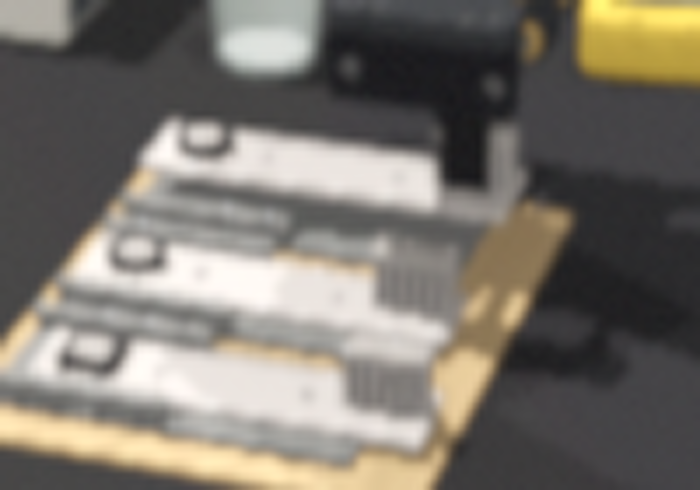

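```bash
python3 - <<'E'
from h import *
i=np.load("pics/t7.npz")
f=lambda x,y,z:cast(i,(x+.5)/11-.5+400,(y+.5)/11-.5+205,z).round(4)
print("spec",f(317,203,.038),"plate front",f(222,112,.031),f(402,120,.031))
for u in (414.3,427,439.3):print(cast(i,u,223,.020).round(4))
for u in (160,435):print(f(u,120,.02))
E
```

```text
spec [ 0.6424 -0.2755  0.038 ] plate front [ 0.6658 -0.2556  0.031 ] [ 0.6633 -0.2974  0.031 ]
[ 0.6465 -0.2426  0.02  ]
[ 0.6461 -0.2754  0.02  ]
[ 0.6456 -0.3071  0.02  ]
[ 0.6664 -0.2428  0.02  ]
[ 0.6655 -0.3074  0.02  ]
```

Emit:
{"api": "jog_arm", "payload": {"increments": [[[0.2,-0.8,0,-0.001,0.0008,-0.004,1],[0.2,-0.8,0,-0.001,0.0008,-0.01,1],[0.2,-0.8,0,-0.001,0.0008,-0.015,1],[0.2,-0.8,0,-0.001,0.0008,-0.0165,1],[0.2,-0.8,0,-0.001,0.0008,-0.0165,1]]]}}

```text
time: 9.6
position: [0.5238, -0.2625, 0.022]
tool_rot: [0.707, -0.026, 0.027, -0.707]
ft_force: [0.1, 0.2, -2.0]
grip_width: 0.0134
```

```bash
python3 - <<'E'
from h import *
o=st();print(o["moment"])
E
```

```text
t 9.6 pos [ 0.5238 -0.2625  0.022 ] jaw 85.66 toolY [ 1.1e-03 -3.0e-04 -1.0e+00] F [ 0.1  0.2 -2. ] w 0.0134 q [-0.66  0.76  1.67  0.    0.71 -2.15]
[ 0.04566236 -0.05077625  0.007104  ]
```

Emit:
{"api": "jog_arm", "payload": {"increments": [[[0,0,0,0,0,-0.001,1],[0,0,0,0,0,-0.002,1],[0,0,0,0,0,-0.0025,1],[0,0,0,0,0,-0.0025,1]]]}}

```text
time: 10.0
position: [0.5239, -0.2625, 0.0199]
tool_rot: [0.707, -0.026, 0.027, -0.706]
ft_force: [-1.3, 0.8, 1.7]
grip_width: 0.0134
```

```bash
python3 - <<'E'
from h import *
o=st();print(o["moment"])
i,im=snap("top","t8");cv2.imwrite("pics/t8c.png",cv2.resize(im[205:255,400:450],None,fx=11,fy=11,interpolation=cv2.INTER_CUBIC))
i,im=snap("side","s8");cv2.imwrite("pics/s8c.png",cv2.resize(im[190:260,280:380],None,fx=7,fy=7,interpolation=cv2.INTER_CUBIC))
E
```

```text
t 10.0 pos [ 0.5239 -0.2625  0.0199] jaw 85.67 toolY [ 1.4e-03 -5.0e-04 -1.0e+00] F [-1.3  0.8  1.7] w 0.0134 q [-0.66  0.77  1.67  0.    0.7  -2.15]
[ 0.17374319  0.12449898 -0.0151157 ]
```

View pics/t8c.png

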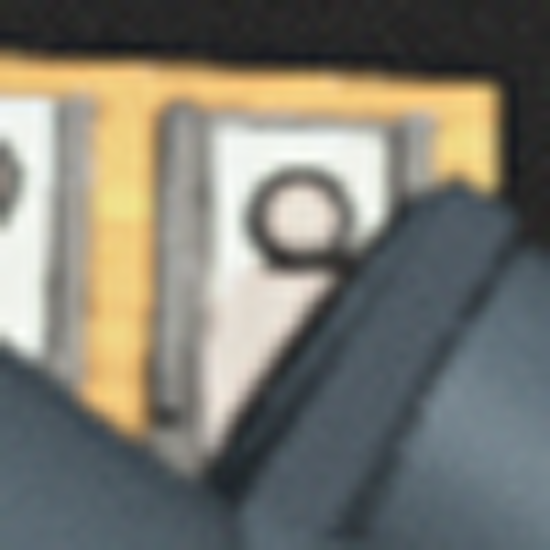

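View pics/s8c.png

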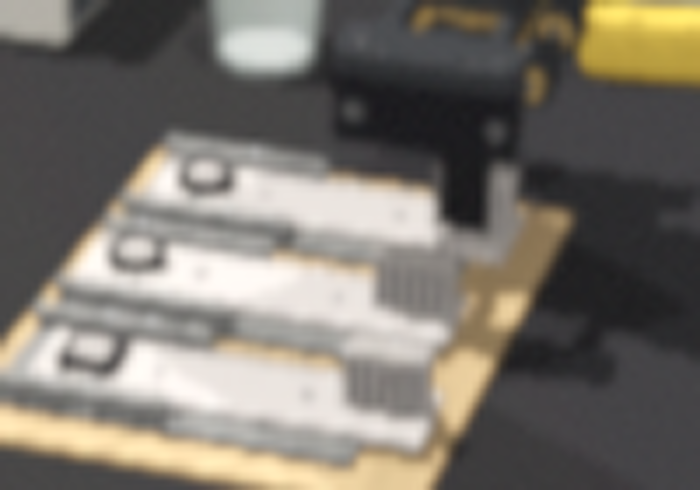

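The carrier sits between the walls (plate at crop columns 210–390, walls at 165–205 and 395–430), and the force has switched to support. Release.

Emit:
{"api": "jog_arm", "payload": {"increments": [[[0,0,0,0,0,-0.0003,0.3],[0,0,0,0,0,-0.0003,0.3],[0,0,0,0,0,0,0.3],[0,0,0,0,0,0,0.3],[0,0,0,0,0,0.03,0.3],[0,0,0,0,0,0.07,0.0],[0,0,0,0,0.02,0.11,-0.3],[0,0,0,0,0.06,0.11,-0.3]]], "squeeze": 10}}

```text
time: 10.9
position: [0.5286, -0.207, 0.1354]
tool_rot: [0.71, -0.023, 0.033, -0.703]
ft_force: [0.4, 0.7, 0.3]
grip_width: 0.0469
```

```bash
python3 - <<'E'
from h import *
o=st();print(o["moment"])
snap("wrist","w9");snap("side","s9")
E
```

```text
t 10.9 pos [ 0.5286 -0.207   0.1354] jaw 85.46 toolY [ 0.014  -0.0092 -0.9999] F [0.4 0.7 0.3] w 0.0469 q [-0.57  0.56  1.67 -0.    0.89 -2.06]
[ 0.07433898 -0.18678189  0.01255432]
```

View pics/w9.png

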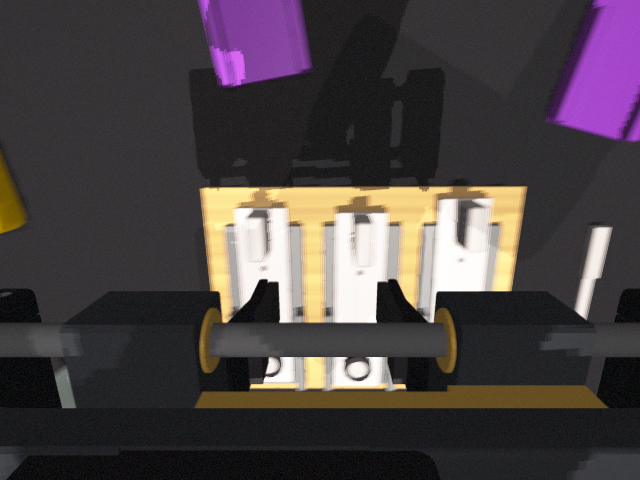

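Emit:
{"api": "jog_arm", "payload": {"increments": [[[0,0,1,-0.0005,0.05,0,-0.3],[0,0,1,-0.0005,0.105,0,-0.3],[0,0,1,-0.0005,0.105,-0.02,-0.2],[0,0,1,-0.0005,0.105,-0.05,-0.2],[0,0,1,-0.0005,0.105,-0.05,-0.2],[0,0,1,-0.0005,0.105,-0.05,-0.2]]]}}

```text
time: 11.6
position: [0.5222, -0.0936, 0.0808]
tool_rot: [-0.706, 0.02, -0.019, 0.708]
ft_force: [-0.2, -0.2, -0.5]
grip_width: 0.0527
```

```bash
python3 - <<'E'
from h import *
o=st()
i,im=snap("wrist","w10");cv2.imwrite("pics/w10c.png",cv2.resize(im[180:340,200:460],None,fx=2.9,fy=2.9,interpolation=cv2.INTER_CUBIC))
E
```

```text
t 11.6 pos [ 0.5222 -0.0936  0.0808] jaw 86.82 toolY [-8.e-04  2.e-03 -1.e+00] F [-0.2 -0.2 -0.5] w 0.0527 q [-0.39  0.62  1.79  0.    0.74 -1.91]
```

View pics/w10c.png

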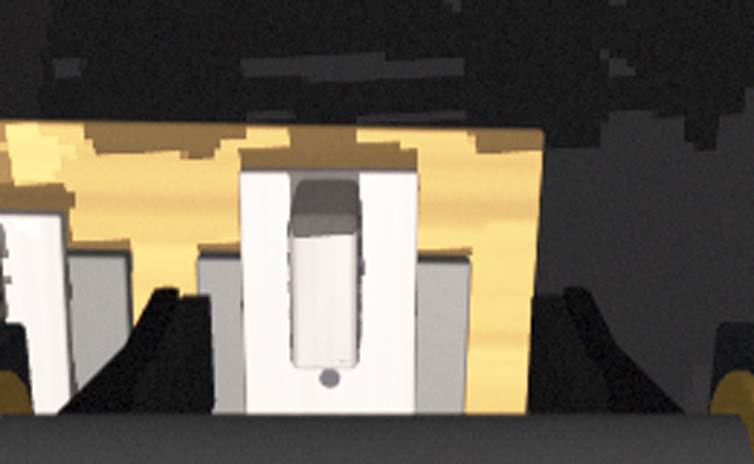

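```bash
python3 - <<'E'
from h import *
i=np.load("pics/w10.npz")
f=lambda x,y,z:cast(i,(x+.5)/2.9-.5+200,(y+.5)/2.9-.5+180,z).round(4)
a=np.array([f(*p,.043) for p in((290,236),(358,236),(293,367),(357,367))]);print(a,a.mean(0))
print(f(241,172,.015),f(416,172,.015),f(245,412,.015),f(414,412,.015))
E
```

```text
[[ 0.5144 -0.1082  0.043 ]
 [ 0.5151 -0.0948  0.043 ]
 [ 0.5426 -0.1097  0.043 ]
 [ 0.5433 -0.0967  0.043 ]] [ 0.52885 -0.10235  0.043  ]
[ 0.5084 -0.1205  0.015 ] [ 0.5106 -0.082   0.015 ] [ 0.567  -0.1249  0.015 ] [ 0.5693 -0.0851  0.015 ]
```

Emit:
{"api": "jog_arm", "payload": {"increments": [[[0,0,-0.4,0.0063,-0.0087,-0.0,-0.2],[0,0,-0.4,0.0063,-0.0087,-0.02,-0.2],[0,0,-0.4,0.0063,-0.0087,-0.04,-0.2],[0,0,-0.4,0.0063,-0.0087,-0.055,-0.2],[0,0,-0.4,0.0063,-0.0087,-0.0595,-0.2],[0,0,-0.4,0.0063,-0.0087,-0.0595,-0.2],[0,0,-0.4,0.0063,-0.0087,-0.0595,-0.2]]]}}

```text
time: 12.35
position: [0.5302, -0.1036, 0.023]
tool_rot: [-0.707, 0.021, -0.024, 0.707]
ft_force: [0.3, -0.0, 0.2]
grip_width: 0.0522
```

```bash
python3 - <<'E'
from h import *
o=st()
i,im=snap("wrist","w11");cv2.imwrite("pics/w11c.png",cv2.resize(im[180:340,200:460],None,fx=2.9,fy=2.9,interpolation=cv2.INTER_CUBIC))
E
```

```text
t 12.35 pos [ 0.5302 -0.1036  0.023 ] jaw 86.37 toolY [ 3.2e-03  3.0e-04 -1.0e+00] F [ 0.3 -0.   0.2] w 0.0522 q [-0.4   0.73  1.79  0.    0.62 -1.91]
```

View pics/w11c.png

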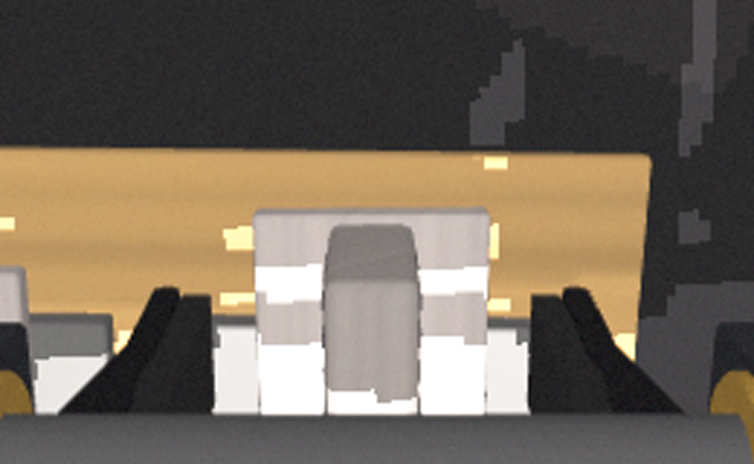

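Emit:
{"api": "jog_arm", "payload": {"increments": [[[0,0.2,0,-0.0015,0.0008,-0.003,-0.2],[0,0.2,0,-0.0015,0.0008,-0.003,0.5],[0,0.2,0,-0.0015,0.0008,-0.003,1],[0,0.2,0,-0.0015,0.0008,-0.003,1],[0,0.2,0,-0.0015,0.0008,-0.003,1],[0,0.2,0,-0.0015,0.0008,-0.003,1],[0,0.2,0,-0.0015,0.0008,-0.003,1],[0,0.2,0,-0.0015,0.0008,-0.003,1]]], "squeeze": 8}}

```text
time: 13.2
position: [0.5287, -0.1026, 0.02]
tool_rot: [-0.707, 0.022, -0.022, 0.707]
ft_force: [0.1, -0.8, -0.2]
grip_width: 0.014
```

Emit:
{"api": "jog_arm", "payload": {"increments": [[[0,0,0,0,0,0,1],[0,0,0,0,0,0,1],[0,0,0,0,0,0,1]]], "squeeze": 45}}

```text
time: 13.5
position: [0.5287, -0.1026, 0.02]
tool_rot: [-0.707, 0.022, -0.022, 0.707]
ft_force: [0.1, -0.0, 0.5]
grip_width: 0.0138
```

```bash
python3 - <<'E'
from h import *
o=st()
i,im=snap("wrist","w12");cv2.imwrite("pics/w12c.png",cv2.resize(im[180:340,200:460],None,fx=2.9,fy=2.9,interpolation=cv2.INTER_CUBIC))
E
```

```text
t 13.5 pos [ 0.5287 -0.1026  0.02  ] jaw 86.39 toolY [-3.e-04  2.e-04 -1.e+00] F [ 0.1 -0.   0.5] w 0.0138 q [-0.4   0.73  1.79  0.    0.62 -1.91]
```

View pics/w12c.png

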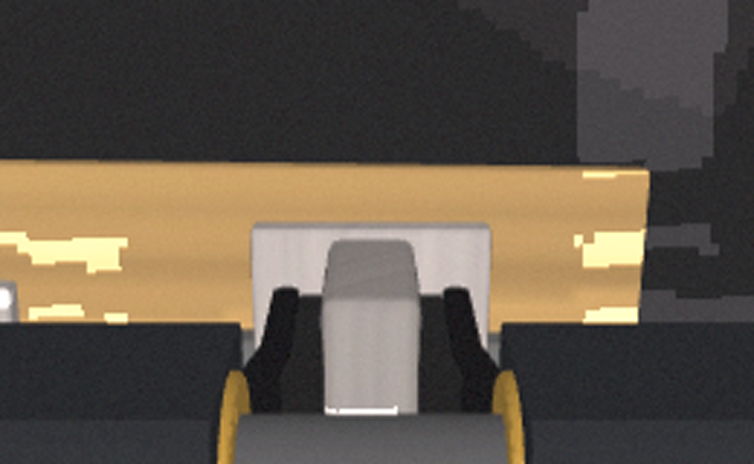

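Emit:
{"api": "jog_arm", "payload": {"increments": [[[0,0,0,0,0,0.03,1],[0,0,0,0,0,0.07,1],[0,0,5.8,-0.02,0.02,0.09,1],[0,0,5.8,-0.1267,0.2783,0.09,1],[0,0,5.8,-0.1267,0.2783,0.09,1],[0,0,5.8,-0.1267,0.2783,0.09,1],[0,0,5.8,-0.1267,0.2783,0.09,1],[0,0,5.8,-0.1267,0.2783,0.09,1]]]}}

```text
time: 14.35
position: [0.412, 0.1499, 0.1099]
tool_rot: [-0.707, -0.013, 0.013, 0.707]
ft_force: [1.4, -0.5, -2.0]
grip_width: 0.0137
```

```bash
python3 - <<'E'
from h import *
o=st()
E
```

```text
t 14.35 pos [0.412  0.1499 0.1099] jaw 92.13 toolY [-7.e-04  2.e-04 -1.e+00] F [ 1.4 -0.5 -2. ] w 0.0137 q [ 0.09  0.48  2.    0.    0.66 -1.52]
```

Emit:
{"api": "jog_arm", "payload": {"increments": [[[0,0,0.1,-0.01,0.0261,0,1],[0,0,0.1,-0.01,0.0261,-0.02,1],[0,0,0.1,-0.01,0.0261,-0.04,1],[0,0,0.1,-0.01,0.0261,-0.053,1],[0,0,0.1,-0.01,0.0261,-0.056,1],[0,0,0.1,-0.01,0.0261,-0.056,1],[0,0,0.1,-0.01,0.0261,-0.056,1]]]}}

```text
time: 15.05
position: [0.4023, 0.1759, 0.0543]
tool_rot: [-0.707, -0.014, 0.014, 0.707]
ft_force: [0.2, 0.6, -1.2]
grip_width: 0.0137
```

```bash
python3 - <<'E'
from h import *
o=st();print(o["moment"])
i,im=snap("top","t13");cv2.imwrite("pics/t13c.png",cv2.resize(im[195:315,215:305],None,fx=5,fy=5,interpolation=cv2.INTER_CUBIC))
i,im=snap("side","s13");cv2.imwrite("pics/s13c.png",cv2.resize(im[240:340,210:390],None,fx=4.2,fy=4.2,interpolation=cv2.INTER_CUBIC))
E
```

```text
t 15.05 pos [0.4023 0.1759 0.0543] jaw 92.21 toolY [-2.e-04  3.e-04 -1.e+00] F [ 0.2  0.6 -1.2] w 0.0137 q [ 0.16  0.61  2.03  0.    0.51 -1.45]
[ 0.11058993 -0.07716527 -0.06992422]
```

View pics/t13c.png

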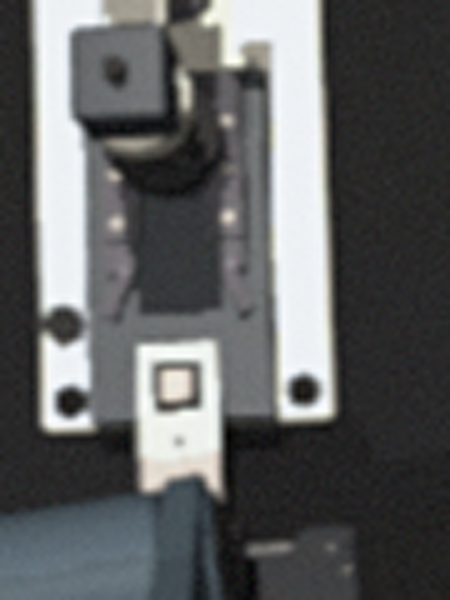

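View pics/s13c.png

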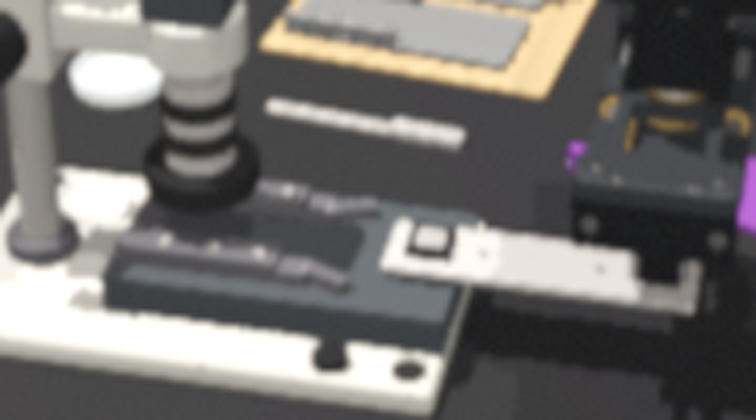

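Emit:
{"api": "jog_arm", "payload": {"increments": [[[0,0,0,0,0.0001,-0.0037,1],[0,0,0,0.01,0.0004,-0.0037,1],[0,0,0,0.022,0.0009,-0.0037,1],[0,0,0,0.034,0.0013,-0.0037,1],[0,0,0,0.046,0.0018,-0.0037,1],[0,0,0,0.06,0.0023,-0.0037,1],[0,0,0,0.07,0.0027,-0.0037,1],[0,0,0,0.07,0.0027,-0.0037,1]]]}}

```text
time: 15.95
position: [0.4754, 0.1787, 0.051]
tool_rot: [-0.707, -0.015, 0.012, 0.707]
ft_force: [0.4, 0.5, -1.7]
grip_width: 0.0136
```

```bash
python3 - <<'E'
from h import *
o=st();print(o["moment"])
i,im=snap("side","s14");cv2.imwrite("pics/s14c.png",cv2.resize(im[240:340,210:390],None,fx=4.2,fy=4.2,interpolation=cv2.INTER_CUBIC))
E
```

```text
t 15.95 pos [0.4754 0.1787 0.051 ] jaw 92.19 toolY [ 4.1e-03  9.0e-04 -1.0e+00] F [ 0.4  0.5 -1.7] w 0.0136 q [ 0.14  0.65  1.86  0.    0.62 -1.47]
[ 0.12013607 -0.14707174 -0.02156138]
```

View pics/s14c.png

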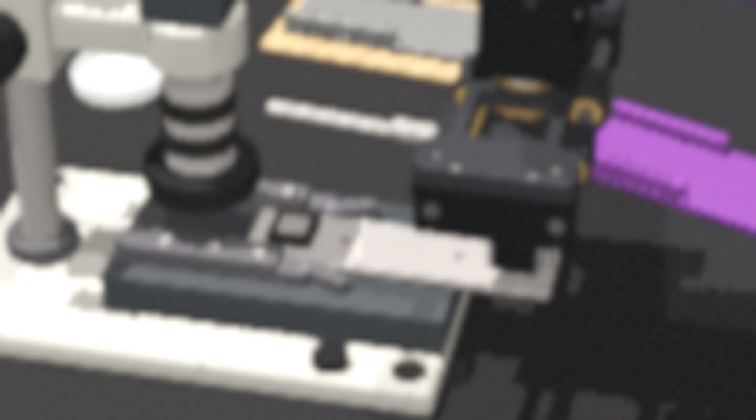

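Emit:
{"api": "jog_arm", "payload": {"increments": [[[0,0.2,0,0.005,0.0002,-0.0005,1],[0,0.2,0,0.013,0.0004,-0.0007,1],[0,0.2,0,0.021,0.0007,-0.0007,1],[0,0.2,0,0.029,0.001,-0.0007,1],[0,0.2,0,0.036,0.0013,-0.0007,1],[0,0.2,0,0.04,0.0014,-0.0007,1],[0,0.2,0,0.04,0.0014,-0.0007,1]]]}}

```text
time: 16.7
position: [0.5145, 0.18, 0.0501]
tool_rot: [-0.707, -0.013, 0.014, 0.707]
ft_force: [1.4, -0.4, -0.7]
grip_width: 0.0136
```

```bash
python3 - <<'E'
from h import *
o=st();print(o["moment"])
E
```

```text
t 16.7 pos [0.5145 0.18   0.0501] jaw 92.18 toolY [-1.e-03  7.e-04 -1.e+00] F [ 1.4 -0.4 -0.7] w 0.0136 q [ 0.13  0.68  1.76  0.    0.69 -1.48]
[ 0.094865   -0.18008016  0.03470555]
```

Emit:
{"api": "jog_arm", "payload": {"increments": [[[0,0,0,0.0015,0.0001,0,1],[0,0,0,0.003,0.0001,0,1],[0,0,0,0.0045,0.0002,0,1],[0,0,0,0.006,0.0002,0,1],[0,0,0,0.006,0.0002,0,1]]]}}

```text
time: 17.2
position: [0.5209, 0.1802, 0.05]
tool_rot: [-0.707, -0.013, 0.014, 0.707]
ft_force: [0.7, -0.5, -1.0]
grip_width: 0.0135
```

```bash
python3 - <<'E'
from h import *
o=st();print(o["moment"])
i,im=snap("side","s15");cv2.imwrite("pics/s15c.png",cv2.resize(im[240:340,210:390],None,fx=4.2,fy=4.2,interpolation=cv2.INTER_CUBIC))
E
```

```text
t 17.2 pos [0.5209 0.1802 0.05  ] jaw 92.18 toolY [-4.e-04  8.e-04 -1.e+00] F [ 0.7 -0.5 -1. ] w 0.0135 q [ 0.13  0.69  1.75  0.    0.7  -1.48]
[ 0.01163811 -0.12544952 -0.01356404]
```

View pics/s15c.png

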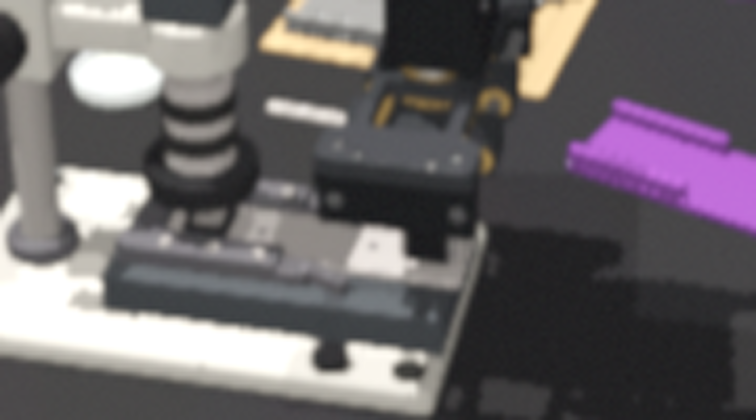

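Emit:
{"api": "jog_arm", "payload": {"increments": [[[0,0,0,0.001,0,0,1],[0,0,0,0.002,0.0001,0,1],[0,0,0,0.003,0.0001,0,1],[0,0,0,0.003,0.0001,0,1]]], "squeeze": 25}}

```text
time: 17.65
position: [0.524, 0.1803, 0.05]
tool_rot: [-0.707, -0.013, 0.014, 0.707]
ft_force: [-0.1, -0.2, -0.8]
grip_width: 0.0136
```

Emit:
{"api": "jog_arm", "payload": {"increments": [[[0,0,0,0.001,0,0,1],[0,0,0,0.002,0.0001,0,1],[0,0,0,0.002,0.0001,0,1]]]}}

```text
time: 17.95
position: [0.524, 0.1804, 0.05]
tool_rot: [-0.707, -0.012, 0.015, 0.707]
ft_force: [-5.2, -0.1, 3.7]
grip_width: 0.014
```

Emit:
{"api": "jog_arm", "payload": {"increments": [[[0,0,0,0.002,0.0001,0,1],[0,0,0,0.004,0.0001,0,1],[0,0,0,0.004,0.0001,0,1]]]}}

```text
time: 18.25
position: [0.524, 0.1803, 0.05]
tool_rot: [0.707, 0.009, -0.018, -0.707]
ft_force: [-8.4, 0.4, 6.5]
grip_width: 0.0141
```

```bash
python3 - <<'E'
from h import *
o=st();print(o["moment"])
i,im=snap("side","s16");cv2.imwrite("pics/s16c.png",cv2.resize(im[240:340,210:390],None,fx=4.2,fy=4.2,interpolation=cv2.INTER_CUBIC))
E
```

```text
t 18.25 pos [0.524  0.1803 0.05  ] jaw 92.19 toolY [-1.270e-02 -4.000e-04 -9.999e-01] F [-8.4  0.4  6.5] w 0.0141 q [ 0.13  0.69  1.73  0.    0.73 -1.48]
[ 0.07484122  1.03539478 -0.08971636]
```

View pics/s16c.png

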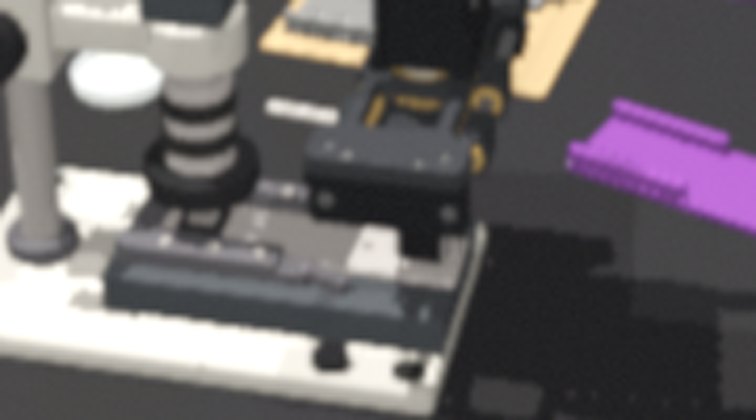

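Emit:
{"api": "jog_arm", "payload": {"increments": [[[0,-0.7,0,0,0,0,1],[0,-0.7,0,0,0,0,1],[0,-0.7,0,0,0,0,1]]]}}

```text
time: 18.6
position: [0.5238, 0.1803, 0.05]
tool_rot: [0.707, 0.013, -0.014, -0.707]
ft_force: [-2.2, -0.1, 1.7]
grip_width: 0.0141
```

```bash
python3 - <<'E'
from h import *
o=st();print(o["moment"])
E
```

```text
t 18.6 pos [0.5238 0.1803 0.05  ] jaw 92.19 toolY [-9.e-04 -3.e-04 -1.e+00] F [-2.2 -0.1  1.7] w 0.0141 q [ 0.13  0.69  1.74 -0.    0.71 -1.48]
[ 0.14516223  0.34806477 -0.02798006]
```

Emit:
{"api": "jog_arm", "payload": {"increments": [[[0,0,0,0,0,0,0.3],[0,0,0,0,0,0,0.3],[0,0,0,0,0,0,0.3],[0,0,0,0,0,0,0.2],[0,0,0,0,0,0.02,0.2],[0,0,0,0,0,0.05,0.2],[0,0,0,-0.01,0,0.09,0.2],[0,0,0,-0.05,0,0.12,0.2]]], "squeeze": 10}}

```text
time: 19.4
position: [0.4792, 0.1804, 0.1725]
tool_rot: [-0.707, -0.016, 0.01, 0.707]
ft_force: [-0.0, -0.2, 1.6]
grip_width: 0.0347
```

Emit:
{"api": "jog_arm", "payload": {"increments": [[[0,0,0,-0.03,0,0.05,0],[0,0,0,-0.03,0,0.1,0],[0,0,0,-0.03,0,0.1,0],[0,0,0,-0.03,0,0.1,0]]]}}

```text
time: 19.8
position: [0.4505, 0.1807, 0.2746]
tool_rot: [-0.706, -0.018, 0.008, 0.707]
ft_force: [0.9, -0.7, -1.0]
grip_width: 0.0431
```

```bash
python3 - <<'E'
from h import *
o=st()
i,im=snap("wrist","w17")
i,im=snap("side","s17");cv2.imwrite("pics/s17c.png",cv2.resize(im[190:340,190:380],None,fx=4,fy=4,interpolation=cv2.INTER_CUBIC))
E
```

```text
t 19.8 pos [0.4505 0.1807 0.2746] jaw 92.12 toolY [ 0.0146  0.0017 -0.9999] F [ 0.9 -0.7 -1. ] w 0.0431 q [ 0.15  0.27  1.72 -0.    1.14 -1.46]
```

View pics/w17.png

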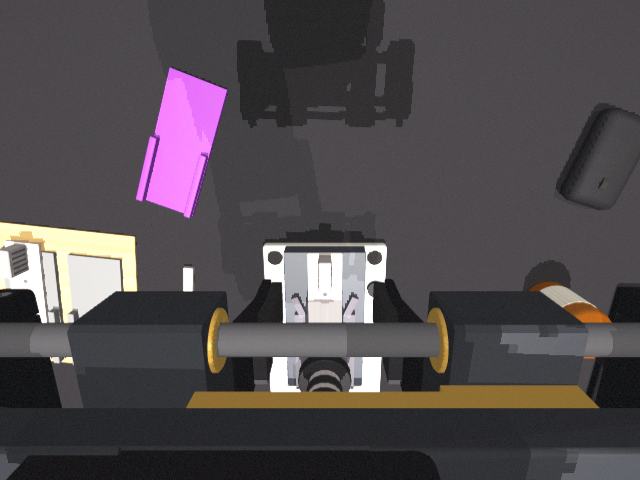

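View pics/s17c.png

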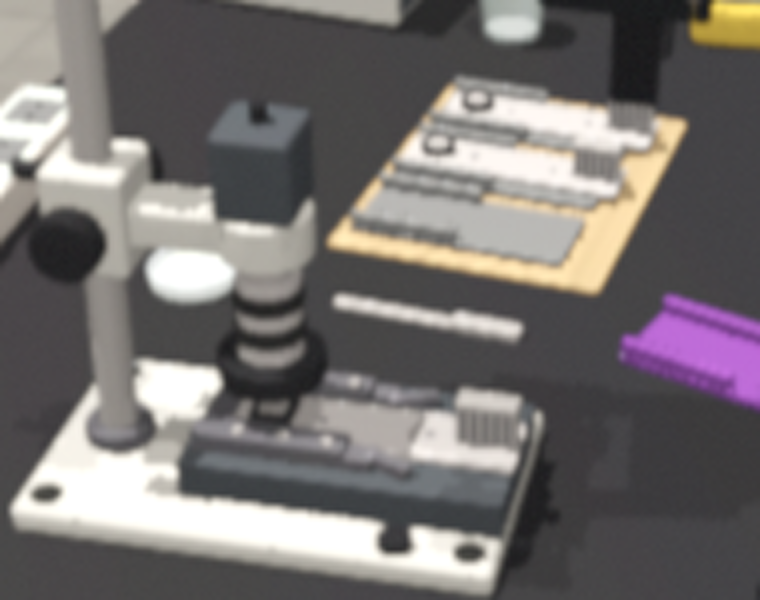

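Emit:
{"api": "jog_arm", "payload": {"increments": [[[0,0,0,-0.02,0.03,0.03,0],[0,0,0,-0.02,0.06,0.03,0],[0,0,0,-0.02,0.06,0.03,0]]]}}

```text
time: 20.2
position: [0.4281, 0.2424, 0.3]
tool_rot: [-0.707, -0.016, 0.012, 0.707]
ft_force: [-0.1, -0.6, 0.9]
grip_width: 0.0433
```

```bash
python3 - <<'E'
from h import *
o=st()
i,im=snap("top","t18");cv2.imwrite("pics/t18c.png",cv2.resize(im[140:300,205:465],None,fx=3,fy=3,interpolation=cv2.INTER_CUBIC))
w=np.load("pics/w17.npz");a=cv2.imread("pics/w17.png");cv2.imwrite("pics/w17c.png",cv2.resize(a[235:310,255:395],None,fx=5,fy=5,interpolation=cv2.INTER_CUBIC))
E
```

```text
t 20.2 pos [0.4281 0.2424 0.3   ] jaw 92.26 toolY [ 0.0048  0.0012 -1.    ] F [-0.1 -0.6  0.9] w 0.0433 q [ 0.29  0.25  1.66 -0.    1.23 -1.32]
```

View pics/t18c.png

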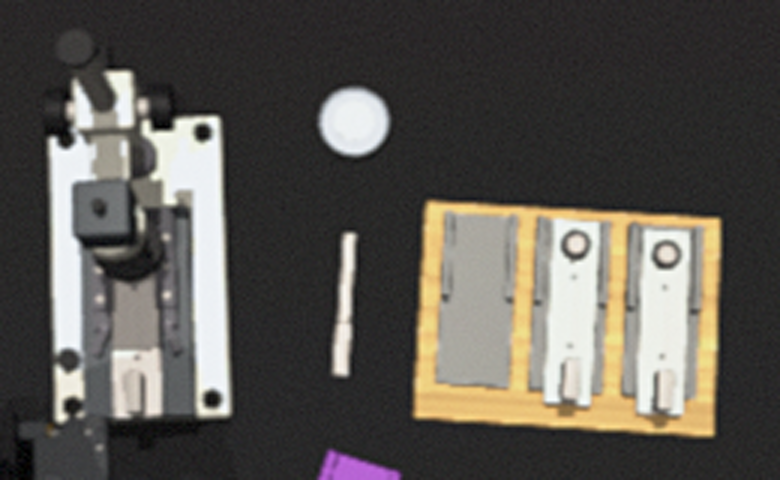

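View pics/w17c.png

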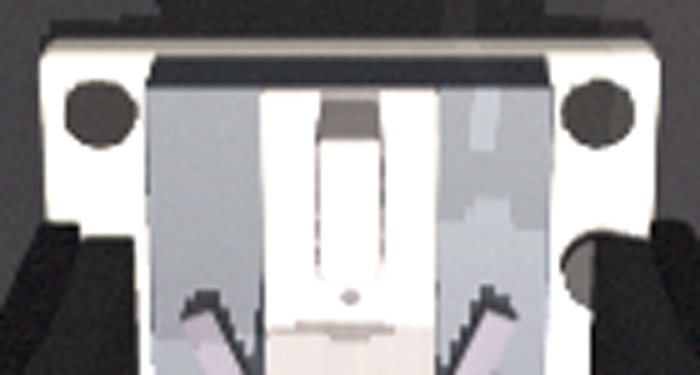

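The final views show the plate's rear edge flush with the stage's rear edge, as it must be when home (85 − 160 = −75 mm). The finished carrier lies between the rest's walls, the other carrier has not moved, and the gripper is clear.

```bash
python3 - <<'E'
from rig import *
print(hand_in())
E
```

```text
the job is handed in; nothing more can be done
None
```

I changed the specimen and handed the job in at about 20 s of the 51 s limit; the hand-in gives no verdict.

- **Finished carrier:** I drew it straight out along the guides by its grip. It now lies flat in the empty grey rest, front end the same way as its neighbours. The last top and side pictures show the plate between the side walls.
- **Square-specimen carrier:** I slid it under the lips and lens until it stopped. The tool position held at x = 0.524 m while the push rose to about 8 N, where I expected home to be at about 0.5235 m. I then let go. The last wrist picture shows its rear edge flush with the stage's rear edge, which is the home position.
- **Everything else:** The other carrier, the tweezers and the dish look unmoved in the last pictures. No force reading suggested the lens head was bumped. The gripper is open and clear of everything.

**Disagreements in the checks:**
- The top and wrist cameras differed by about 4 to 6 mm in y for the rack and stage. I settled it by comparing the carrier and rest walls in the same picture just before lowering, where they agreed to about 1 mm.
- I corrected a small tool pitch (about 0.8°) in the wrong direction once. I fixed it before the finished carrier touched the rest.

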